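# Hang the algae scraper to drip from a loop hanger on the drip rail

### The arm

A 6-joint arm with a two-finger parallel gripper is mounted at the origin on the work surface. World frame = base frame: x ahead of the robot, y to its left, z up, the work surface at z = 0. Lengths are in m, angles in rad, forces in N, time in s.
With the tool pointing down it reaches from about 0.375 to 0.975 m from the base axis. Payload 3.8 kg.
Tool frame: the origin (TCP) lies midway between the tips of the shut fingers; the grasp point (between the pads) lies 19 mm behind it; z points along the fingers, y is the direction in which the jaws open and shut (so a half turn about z gives the same grasp; the last joint's range is limited). The gripper opens to 85 mm and grips with 20 to 120 N. Pads are 22 mm wide; open, the fingers measure 114 mm over their backs; the gripper's body (76 mm by 85 mm) begins 54 mm behind the grasp point. The pads swing forward as they close: fully open they stand 13 mm farther back than shut.
Start: joints at [-1.19, 0.264, 1.604, -0, 1.274, -0.037], TCP at [0.274, -0.617, 0.231] pointing down, gripper open.
Joint ranges: [-2.63, 2.63], [-0.94, 2.18], [0.31, 2.57], [-1.31, 4.45], [0, 2.66], [-2.55, 2.55]. Speed limits (rad/s): [2.57, 2.57, 3.14, 3.14, 3.14, 3.14].

### API

Orientations are given as a rotation vector (axis times angle).
In Python, from workcell import readout, read_camera, camera_params, bot gives the robot as it stands.
- The arm moves only by the tool apply_moves, never from a script. Its argument "plan" is a list that holds one entry, the list of rows, each a list of 7 numbers: the shift along the tool's x, y, z each as a share of 1000 mm, from -1 to 1, then the turn, a rotation vector about the tool's x, y, z each as a share of pi rad, from -1 to 1, then the gripper command: -1 is fully open, 1 is shut, values between are in proportion. A call has exactly 8 rows; each row is the pose to reach, as a shift and turn from the pose commanded when the call began, along the tool's axes at that moment, turning the shorter way round; what a row does not reach only later rows make up. A row lasts 1/12 s, in which the tool goes at most 41.7 mm and 7.16 degrees, less where a joint would pass 70% of its speed; a pose out of reach is approached as far as the arm can. A call with a number of a shift or a turn outside -1 to 1 is refused whole. A call with a gripper value outside its range is refused whole. The fingers move at their own pace and stop on an object; "force" is the grip in N (left out, the last holds). Time passes only in rows, so rows that repeat a pose let the fingers close, or fill a call up. It gives the time, the measured TCP pose, the force and the opening at its end, in the units of the state.
- readout.read_state(): the state, without advancing time (a new reading comes with each control period).
- read_camera(name): name is "scene" or "top"; returns the picture (420x560x3 uint8, red, green, blue); there is no depth.
- camera_params(name): a dict with "fovy" (degrees; the focal length in pixels is half the picture's height over the tangent of half this angle, whatever the lens; pixels are square), "cx", "cy" (the principal point, pixels), "k1" (the pictures are not rectified: a ray, as slopes to the right and down, at radius r is drawn at 1 + k1 r^2 times it, then the intrinsics apply), "rvec" (rotation vector, rad) and "tvec" (3), from world to camera coordinates, as OpenCV has them. Camera axes: x right, y down, z forward; pixel columns grow to the right and rows downward; lengths in m; the calibration is good to about 2 mm. A picture is of the moment at which its call begins. camera_params takes no time and is no camera call.
- bot.finish_job(): hands the job in, once; it reports no verdict.
The state is a dict: "time": time; "q": joint angles; "joint_vel": joint speeds; "joint_torque": joint torques, N m; "tool_pos": TCP position; "tcp_rot": TCP orientation; "wrist_force": force on the tool from outside, world axes, zero at the start; "torque": the same for the moment, N m; "width": opening from 0.0 (shut) to 1.0 (fully open).
Only numpy, scipy, OpenCV 4.12 (cv2) and the standard library are available. Lean on these libraries where they do the work, as an engineer would, in place of code of your own. Each camera call takes 0.05 s, during which the arm holds its last target.

### The job

Take the steel loop hanger out of the slotted plywood rack and hang it by its open top hook on the drip rail, over the middle of the drip tray. Then hang the algae scraper by its hook from the closed loop at the bottom of that hanger, so that it hangs free and still above the tray to drip dry. Do not push about the other things on the shelf.

Things in the scene. Friction and masses are not known exactly. Their poses are not given: they have to be found in the camera images.
- rail_mid (a point): Middle of the drip rail's axis: a fixed level steel tube, 20 mm in diameter, on two posts 400 mm apart, axis 305 mm above the shelf. y runs along the tube, x level across it away from the robot, z up. Turned by up to 0.1 rad. The space before, above and behind the tube is free.
- tray: Grey plastic drip tray, fixed, straight under the rail but up to 50 mm off the rail's middle along it: 130 mm across the rail (x) by 200 mm along it (y), 16 mm high. Origin at the centre of its underside on the shelf; axes parallel to those of rail_mid.
- slotrack: Slotted plywood rack, fixed, 105 by 100 mm, slats 50 mm high. Origin on the shelf under the middle of the front slot, x away from the robot, yaw up to 0.2 rad. The slot (10 mm wide in x, 73 mm long in y, floor 10 mm up) holds the hanger upright. A perforated tank divider, 72 mm high, is fixed in the rear slot at x = 46 mm.
- hanger_grip (a point): Loop hanger: loose, bare steel, 138 mm tall, 105 to 210 g, upright in the rack's slot (may lean 5 degrees). Point: on its shank, 96 mm above its lowest edge, a flat bar 22 mm wide (y), 4 mm thick (x), straight from 16 mm below to 26 mm above. All hanger points: z up the shank to the hook, x towards the hook's open tip (at first away from the robot), y along the width.
- hanger_seat (a point): Middle of the underside of the hanger hook's top, 18 mm to +x of and 38 mm above hanger_grip (same axes): it rests on top of the tube when hung. The bar is 4 mm thick. The shank goes up 18 mm to -x of it, over it and down on the +x side: a hook 32 mm wide inside (16 mm to each side in x); its tip, at x = 24 mm, reaches 18 mm below this point.
- hanger_bar (a point): Middle of the axis of the bottom bar of the hanger's closed loop, 18 mm to +x of and 92.5 mm below hanger_grip (same axes). The loop is of 7 mm round bar in the hanger's y-z plane, so one looks through it along x; its opening is 50 mm high (from 3.5 mm above this point) and 54 mm wide; the bottom bar is straight for 18 mm to either side in y.
- scraper_grip (a point): Algae scraper: loose, pale green plastic, 153 mm tall, 90 to 180 g, standing on its flat foot (84 mm in x, 56 mm in y). Point: centre of its upright handle, 72 mm above the underside, 18 mm wide (y), 14 mm thick (x), straight from 43 mm below to 23 mm above. Axes: z up, x towards the hook's tip (at first away from the robot). The foot's middle is 30 mm to +x of the handle.
- scraper_hook (a point): Underside of the top of the scraper's hook, 24 mm to +x of and 71 mm above scraper_grip (same axes): it rests on the bar from which the scraper hangs, nearly upright. Hook of 10 mm round plastic, open downward, 18 mm wide inside (9 mm to each side in x; too narrow for the rail), its top 10 mm above this point; its tip, at x = 15 mm, reaches 22 mm below it.
- jar_c (a point): Amber glass jar with a black screw cap, 105 mm high, 68 mm across; a bystander. Its centre.
- cone_c (a point): Red plastic feeding cone standing on its rim, 68 mm high, 74 mm across; a bystander. Its centre.
- pot_c (a point): Grey ceramic bowl of black bio balls, 78 mm high, 100 mm across; a bystander. Its centre.
- tweezers_c (a point): Curved steel tweezers lying flat, 186 mm long, 6 mm thick; a bystander. Their centre.
- shook_c (a point): Plain steel S-hook lying flat, 96 mm long, 6 mm thick, without a closed loop; a bystander. Its centre.
- tub_c (a point): White tub, 80 mm high, 72 mm across; a bystander. Its centre.
- drops_c (a point): White narrow bottle, 110 mm high, 44 mm across; a bystander. Its centre.

How it is judged:
On the way:
1. the hanger hangs by its hook on the rail over the tray, let go (x of hanger_seat in the frame of rail_mid between -0.014 and 0.014 m and z of hanger_seat in the frame of rail_mid between 0.004 and 0.016 m and y of hanger_seat in the frame of tray between -0.08 and 0.08 m and angle between hanger_grip's own z axis and vertical below 0.22 rad and contact force between hanger and the fingers below 0.1 N), for 0.3 s.
At the end, for the whole second after the job is handed in: Let go and still (60 mm/s): hanger upright (0.22 rad), its hook on the rail (seat within 14 mm across, 6 mm in height), within 80 mm of the tray's middle along the rail; scraper over the tray, upright (0.3 rad), its hook on the loop's bottom bar (within 12 mm across, 30 mm along) (x of hanger_seat in the frame of rail_mid between -0.014 and 0.014 m and z of hanger_seat in the frame of rail_mid between 0.004 and 0.016 m and y of hanger_seat in the frame of tray between -0.08 and 0.08 m and angle between hanger_grip's own z axis and vertical below 0.22 rad and x of scraper_hook in the frame of hanger_bar between -0.012 and 0.012 m and y of scraper_hook in the frame of hanger_bar between -0.03 and 0.03 m and z of scraper_hook in the frame of hanger_bar between -0.003 and 0.012 m and angle between scraper_grip's own z axis and vertical below 0.3 rad and y of scraper_hook in the frame of tray between -0.085 and 0.085 m and linear speed of each of scraper, hanger below 0.06 m/s); the robot touches nothing.
It fails at once if one of the seven bystanders is pushed or knocked more than 40 mm from its place (distance of any of jar_c, cone_c, pot_c, tweezers_c, shook_c, tub_c, drops_c from where it was at the start of the episode above 0.04 m).
It also fails if it takes over 72 s, if anything falls off the work surface, if the arm or the gripper's body presses on something with over 40 N, if the wrist force passes 120 N, or if a joint passes its speed limit or range.

## Working session

There is one attempt and no reset: what is moved stays moved. The work goes in short steps, Python scripts to look and compute and a tool call to move; the robot and the scene stay as the last step left them, time stands still between calls to the robot, and variables do not carry over. Pictures are saved under pics/ and viewed, and the job is handed in when it is done.

Besides the shell and the picture viewer there is one more tool, called after "Request:" in YAML: its name, and indented under it one key for each argument. apply_moves: Moves the arm, as the interface text tells. Shift numbers are shares of 1000 mm and turn numbers shares of pi rad, none past 1 either way. Its arguments: {"type":"object","properties":{"plan":{"type":"array","items":{"type":"array","items":{"type":"array","items":{"type":"number","minimum":-1,"maximum":1}}}},"force":{"type":"number"}},"required":["plan"]}

```bash
mkdir -p pics; ls; python3 - <<'E'
from workcell import readout, read_camera, camera_params, bot
import cv2
print(readout.read_state())
for n in("scene","top"):
    print(n,camera_params(n)); cv2.imwrite(f"pics/{n}0.png",read_camera(n)[:,:,::-1])
E
```

```text
pics
{'time': 0.0, 'q': array([-1.18986219e+00,  2.64749565e-01,  1.60537849e+00,  2.21623302e-05,
        1.27369533e+00, -3.68835499e-02]), 'joint_vel': array([-0.0015638 , -0.00037356, -0.00162417, -0.00065657, -0.0025287 ,
       -0.00115493]), 'joint_torque': array([-3.05671201e-03, -5.15120816e+01, -3.67309892e+01, -4.23523816e-04,
        1.29730452e-02,  1.04209260e-06]), 'tool_pos': array([ 0.27363575, -0.61624818,  0.22996202]), 'tcp_rot': array([-3.07113600e+00, -6.51076463e-01,  5.66630493e-04]), 'wrist_force': array([ 0.45015909, -0.98980283,  0.38913268]), 'torque': array([ 0.02903706, -0.00131681, -0.05575476]), 'width': 0.9978204297583443}
scene {'fovy': 49.6464899102162, 'cx': 277.27883192696413, 'cy': 201.73964062585722, 'k1': 0.05174007572195338, 'rvec': array([ 2.42770696,  0.79258284, -0.22934634]), 'tvec': array([-0.46988485, -0.16505906,  1.69069903])}
top {'fovy': 51.62767970446167, 'cx': 276.6251542787762, 'cy': 217.2148069083748, 'k1': -0.038304447545590314, 'rvec': array([ 2.18381066, -2.13548729,  0.14213708]), 'tvec': array([-0.00408295,  0.60229607,  1.33579183])}
```

View pics/scene0.png

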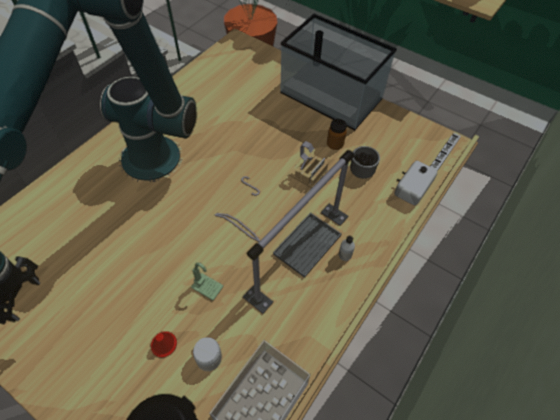

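View pics/top0.png

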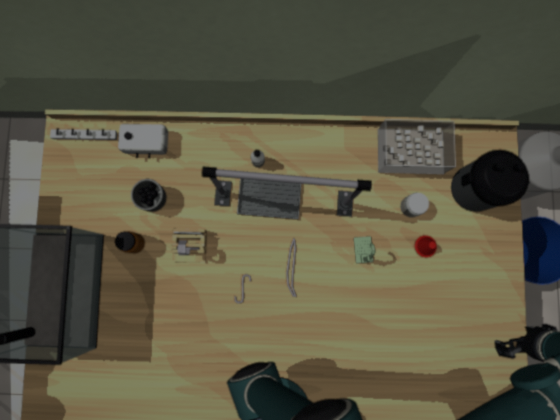

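Overview: the rail and tray are centred near (285,180) in top, the rack and hanger near (188,245), the scraper near (365,250). I'll zoom in next.

```bash
cat > h.py <<'E'
import numpy as np, cv2
from workcell import camera_params
from scipy.spatial.transform import Rotation as R
def cam(n):
    p=camera_params(n); f=210/np.tan(np.radians(p['fovy'])/2)
    K=np.array([[f,0,p['cx']],[0,f,p['cy']],[0,0,1.]])
    D=np.array([p['k1'],0,0,0,0.]); return K,D,np.asarray(p['rvec']),np.asarray(p['tvec'])
def proj(n,P):
    K,D,r,t=cam(n); return cv2.projectPoints(np.asarray(P,float).reshape(-1,1,3),r,t,K,D)[0].reshape(-1,2)
def ray(n,uv):
    K,D,r,t=cam(n); u=cv2.undistortPoints(np.asarray(uv,float).reshape(-1,1,2),K,D).reshape(-1,2)
    Rm=cv2.Rodrigues(r)[0]; d=np.c_[u,np.ones(len(u))]@Rm; return -Rm.T@t, d/np.linalg.norm(d,axis=1)[:,None]
def onz(n,uv,z):
    o,d=ray(n,uv); return o+d*((z-o[2])/d[:,2])[:,None]
def tri(uvs,uvt):
    o1,d1=ray("scene",uvs);o2,d2=ray("top",uvt);out=[]
    for a,b in zip(d1,d2):
        s=np.linalg.lstsq(np.c_[a,-b],o2-o1,rcond=None)[0]; p,q=o1+a*s[0],o2+b*s[1]
        out.append(np.r_[(p+q)/2,np.linalg.norm(p-q)])
    return np.array(out)
def crop(src,x,y,w,h,s,out):
    im=cv2.imread(src)[y:y+h,x:x+w]; im=cv2.resize(im,None,fx=s,fy=s,interpolation=cv2.INTER_CUBIC)
    for k in range(0,w,10):
        cv2.line(im,(k*s,0),(k*s,6 if k%50 else 14),(0,255,255),1)
        if k%20==0: cv2.putText(im,str(x+k),(k*s,24),0,.35,(0,255,255),1)
    for k in range(0,h,10):
        cv2.line(im,(0,k*s),(6,k*s),(0,255,255),1)
        if k%20==0: cv2.putText(im,str(y+k),(8,k*s+4),0,.35,(0,255,255),1)
    cv2.imwrite(out,im)
E
python3 - <<'E'
from h import *
crop("pics/top0.png",160,220,60,50,12,"pics/a1.png")
crop("pics/scene0.png",285,130,60,60,10,"pics/a2.png")
crop("pics/top0.png",340,225,60,45,12,"pics/a3.png")
crop("pics/scene0.png",170,255,60,60,10,"pics/a4.png")
crop("pics/top0.png",195,155,190,65,4,"pics/a5.png")
crop("pics/scene0.png",235,140,130,180,3,"pics/a6.png")
E
```

```text
(no output)
```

View pics/a1.png

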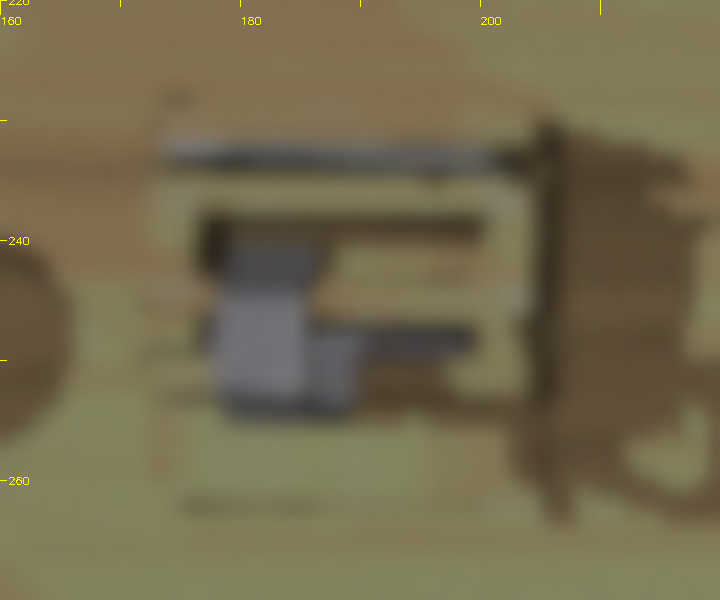

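View pics/a2.png

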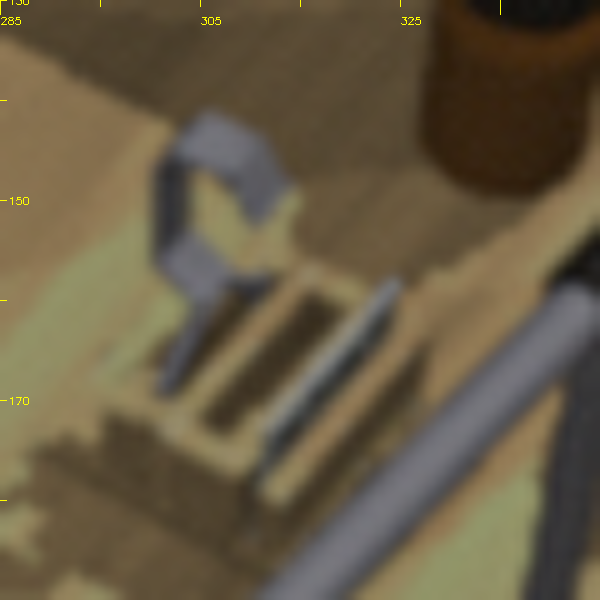

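View pics/a3.png

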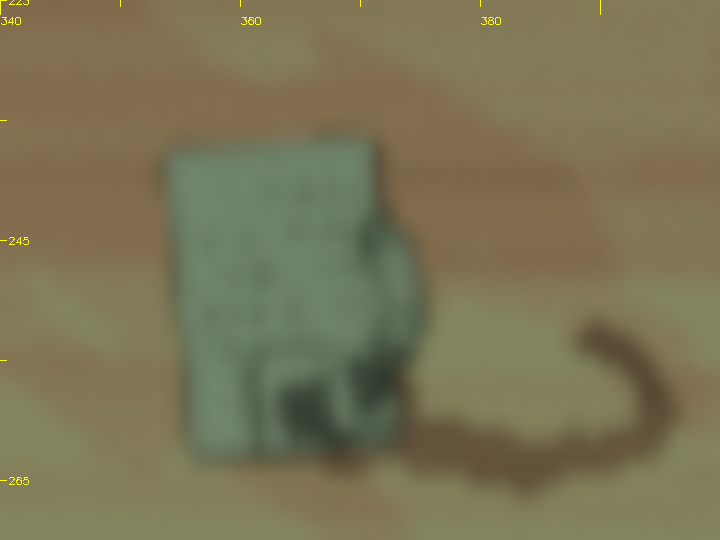

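View pics/a4.png

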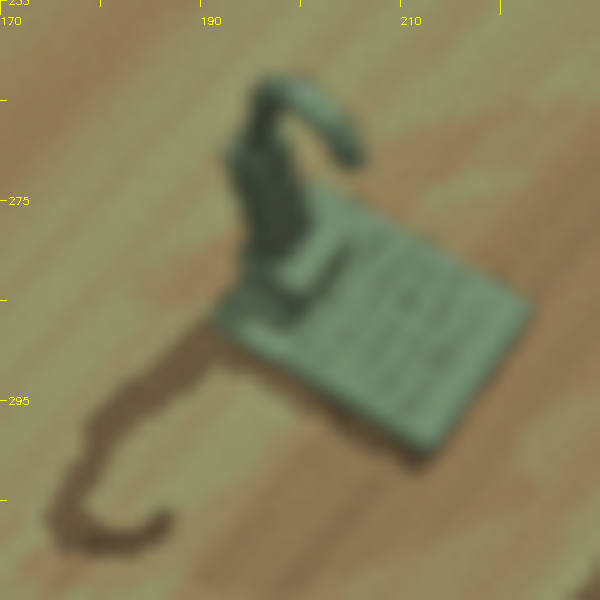

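View pics/a5.png

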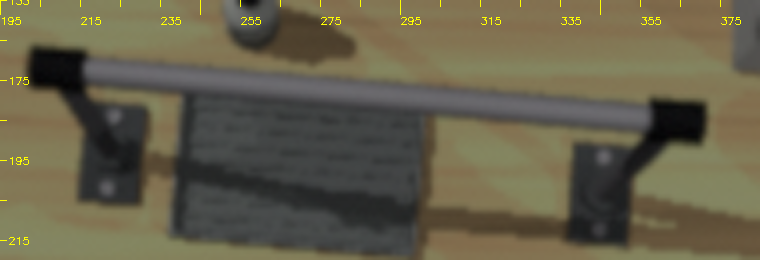

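View pics/a6.png

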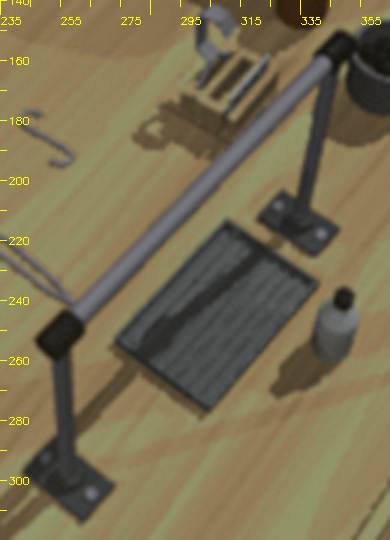

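The hanger hook top is at scene ~(304–313,140–150) and top ~(178–186,240–254). The scraper foot spans top (354–372, 237–263). Next, points.

```bash
python3 - <<'E'
from h import *
np.set_printoptions(precision=4,suppress=True)
print("cams",ray("scene",[[0,0]])[0],ray("top",[[0,0]])[0])
e=onz("top",[[216.25,172.5],[357.5,184.25]],.305);print("rail top",e,np.linalg.norm(e[0]-e[1]))
d=e[0]-e[1];print("yaw",np.arctan2(-d[0],d[1]))
e=onz("scene",[[345,160.7],[261.7,244]],.305);print("rail scene",e,np.linalg.norm(e[0]-e[1]));d=e[0]-e[1];print("yaw",np.arctan2(-d[0],d[1]))
print("rail tri",tri([[345,160.7],[261.7,244]],[[216.25,172.5],[357.5,184.25]]))
t=[[241.2,178.8],[301.7,183.2],[298.2,219.2],[237.5,214.25]];s=[[311,213.3],[273.3,253.7],[304.3,277],[341,234.3]]
a=onz("top",t,.016);print("tray top",a,a.mean(0));
# scene order: far-left?, compute
a=onz("scene",s,.016);print("tray scene",a,a.mean(0))
f=onz("top",[[354.2,237.5],[371.2,236.5],[372.5,262.1],[355.8,262.9]],.008);print("foot top",f,f.mean(0))
f=onz("scene",[[223.3,285.8],[212.5,300.8],[191.5,286.5],[201.5,274]],.008);print("foot scene",f,f.mean(0))
# rack slats at z=.05: outer frame corners front slot in top
sl=np.array([[160+x/12,220+y/12] for x,y in [(195,215),(480,215),(200,325),(475,325),(545,180),(545,400)]])
print("rack top",onz("top",sl,.05))
print("divider top",onz("top",[[160+165/12,220+150/12],[160+520/12,220+160/12]],.072))
hk=np.array([[160+x/12,220+y/12] for x,y in [(215,400),(305,395),(220,290),(305,290)]])
print("hook top @ .152",onz("top",hk,.152))
E
```

```text
cams [ 1.0096 -0.6216  1.3041] [0.4308 0.0162 1.4004]
rail top [[ 0.6812  0.1688  0.305 ]
 [ 0.6589 -0.1956  0.305 ]] 0.36512356084316044
yaw -0.06091259762824673
rail scene [[ 0.6879  0.1741  0.305 ]
 [ 0.66   -0.1835  0.305 ]] 0.35868121763157707
yaw -0.07775653006884299
rail tri [[ 0.6848  0.1717  0.3038  0.0083]
 [ 0.6602 -0.1908  0.3149  0.0089]]
tray top [[ 0.7281  0.1271  0.016 ]
 [ 0.7182 -0.0697  0.016 ]
 [ 0.6001 -0.0602  0.016 ]
 [ 0.6117  0.1353  0.016 ]] [0.6645 0.0331 0.016 ]
tray scene [[ 0.6219  0.1371  0.016 ]
 [ 0.61   -0.063   0.016 ]
 [ 0.735  -0.0715  0.016 ]
 [ 0.7468  0.1269  0.016 ]] [0.6784 0.0324 0.016 ]
foot top [[ 0.5458 -0.2421  0.008 ]
 [ 0.5503 -0.2972  0.008 ]
 [ 0.4681 -0.301   0.008 ]
 [ 0.4644 -0.2473  0.008 ]] [ 0.5072 -0.2719  0.008 ]
foot scene [[ 0.5494 -0.2393  0.008 ]
 [ 0.5543 -0.2955  0.008 ]
 [ 0.4726 -0.2981  0.008 ]
 [ 0.4694 -0.2488  0.008 ]] [ 0.5114 -0.2704  0.008 ]
rack top [[0.5285 0.3209 0.05  ]
 [0.5302 0.2468 0.05  ]
 [0.5    0.3182 0.05  ]
 [0.5017 0.2468 0.05  ]
 [0.5397 0.2302 0.05  ]
 [0.4827 0.2279 0.05  ]]
divider top [[0.5434 0.3244 0.072 ]
 [0.5429 0.2334 0.072 ]]
hook top @ .152 [[0.4769 0.2909 0.152 ]
 [0.4786 0.2694 0.152 ]
 [0.5033 0.291  0.152 ]
 [0.5037 0.2706 0.152 ]]
```

```bash
python3 - <<'E'
from h import *
np.set_printoptions(precision=4,suppress=True)
S=lambda L:np.array([[285+x/10,130+y/10] for x,y in L]);T=lambda L:np.array([[160+x/12,220+y/12] for x,y in L])
s=S([(215,110),(185,150),(265,135),(240,180)]);t=T([(215,400),(305,395),(220,290),(305,290)])
p=tri(s,t);print(p,p.mean(0))
# tip end
print("tip",tri(S([(295,185),(265,222)]),T([(230,245),(320,245)])))
# rack corners in scene z=.05: right slats
print("rackscene slot rear corners",onz("scene",S([(205,415),(315,290),(240,435),(265,500)]),.05))
print("div scene",tri(S([(390,280),(265,435)]),T([(165,150),(520,160)])))
S4=lambda L:np.array([[170+x/10,255+y/10] for x,y in L]);T3=lambda L:np.array([[340+x/12,225+y/12] for x,y in L])
print("scr hook tip/top",tri(S4([(355,165),(275,80)]),T3([(380,210),(420,290)])))
# rail profiles
for n,a,b in (("top",(216.25,172.5),(357.5,184.25)),("scene",(345,160.7),(261.7,244))):
    g=cv2.cvtColor(cv2.imread(f"pics/{n}0.png"),cv2.COLOR_BGR2LAB).astype(float)
    a=np.array(a);b=np.array(b);d=(b-a)/np.linalg.norm(b-a);nn=np.array([-d[1],d[0]])
    L=np.linspace(.1,.9,200);o=np.arange(-9,9.1,1)
    for lo in (0,100):
        P=a+(b-a)*L[lo:lo+100,None,None]+nn*o[None,:,None]
        v=cv2.remap(g.astype(np.float32),P[...,0].astype(np.float32),P[...,1].astype(np.float32),1)
        print(n,"L",np.median(v[...,0],0).astype(int),"b",np.median(v[...,2],0).astype(int))
E
```

```text
[[0.4809 0.2962 0.1427 0.0097]
 [0.4828 0.2746 0.1431 0.0102]
 [0.5054 0.2933 0.1493 0.0052]
 [0.5069 0.2746 0.1444 0.0073]] [0.494  0.2847 0.1449 0.0081]
tip [[0.5177 0.2958 0.1299 0.0055]
 [0.5187 0.274  0.1315 0.0071]]
rackscene slot rear corners [[0.5194 0.2522 0.05  ]
 [0.5193 0.3231 0.05  ]
 [0.5343 0.2521 0.05  ]
 [0.5572 0.2334 0.05  ]]
div scene [[0.5449 0.3261 0.0703 0.0036]
 [0.5468 0.2365 0.074  0.0104]]
scr hook tip/top [[ 0.5228 -0.2711  0.1276  0.0012]
 [ 0.5012 -0.2738  0.1594  0.0003]]
top L [106 122 126 126 123 112 105 110 114 111 101  86  71  68  71  71  69  73
  75] b [145 147 148 148 145 139 130 126 126 126 126 126 127 127 128 128 128 128
 128]
top L [134 133 130 127 123 111 102 107 112 111 102  90  87 103 122 125 125 127
 128] b [148 148 148 148 146 140 130 126 126 126 126 127 132 141 146 148 148 148
 148]
scene L [151 152 151 148 144 138 124  98  95 111 123 125 118 107  98  89  83  75
  82] b [151 151 151 151 151 151 148 136 126 125 124 124 125 127 136 143 143 142
 143]
scene L [143 143 143 143 140 129 100  88 101 118 125 123 114 112 125 134 137 137
 138] b [151 151 151 151 151 149 140 128 125 125 125 125 126 135 146 151 151 151
 151]
```

```bash
cat >> h.py <<'E'
def orient(tilt,psi,s):
    t=np.radians(tilt); z=np.array([np.cos(psi)*np.sin(t),np.sin(psi)*np.sin(t),-np.cos(t)])
    y=s*np.array([-np.sin(psi),np.cos(psi),0]); return np.c_[np.cross(y,z),y,z]
def go(grasp,tilt,psi,s,frac=1,rfrac=1,base=None):
    """numbers for TCP so that the grasp point is at `grasp`; base=(pos,rotvec) commanded, default measured"""
    from workcell import readout
    st=readout.read_state(); p,rv=(st['tool_pos'],st['tcp_rot']) if base is None else base
    R0=R.from_rotvec(rv).as_matrix(); Rt=orient(tilt,psi,s); T=np.asarray(grasp)+.019*Rt[:,2]
    sh=R0.T@(T-p)*frac; tu=R.from_matrix(R0.T@Rt).as_rotvec()/np.pi*rfrac
    print("row",np.round(np.r_[sh,tu],4),"dist",np.linalg.norm(sh),"deg",np.linalg.norm(tu)*180)
def st():
    from workcell import readout
    s=readout.read_state(); Rm=R.from_rotvec(s['tcp_rot']).as_matrix()
    print("t",round(s['time'],2),"tcp",s['tool_pos'].round(4),"grasp",(s['tool_pos']-.019*Rm[:,2]).round(4),"q",s['q'].round(2),"F",s['wrist_force'].round(1),"w",round(s['width'],3)); print(Rm.round(3))
E
python3 - <<'E'
from h import *
e=onz("scene",[[343.5,159.2],[261.7,244]],.305);print(e,e.mean(0)); d=e[0]-e[1];print("yaw",np.arctan2(-d[0],d[1]))
go((.46,-.25,.33),0,0,1,1,.36)
E
```

```text
[[ 0.68155512  0.17635973  0.305     ]
 [ 0.66003121 -0.18346187  0.305     ]] [ 0.67079316 -0.00355107  0.305     ]
yaw -0.059747086104233904
row [ 3.190e-01 -2.594e-01 -8.040e-02 -1.000e-04 -3.000e-04 -3.121e-01] dist 0.4189066204719796 deg 56.18250056078772
```

Request:
apply_moves:
  plan:
    - [[0.04,-0.033,-0.01,0,0,-0.039,-1],[0.08,-0.065,-0.02,0,0,-0.078,-1],[0.12,-0.098,-0.03,0,0,-0.117,-1],[0.16,-0.13,-0.04,0,0,-0.156,-1],[0.2,-0.163,-0.05,0,0,-0.195,-1],[0.24,-0.195,-0.06,0,0,-0.234,-1],[0.28,-0.228,-0.07,0,0,-0.273,-1],[0.32,-0.26,-0.08,0,0,-0.312,-1]]

```text
time: 0.77
tool_pos: [0.4223, -0.3231, 0.2947]
tcp_rot: [-2.399, -2.028, -0.0]
wrist_force: [0.3, -1.0, 1.3]
width: 0.999
```

```bash
python3 -c "
from h import *
st(); go((.46,.1,.30),35,0,1,1,.55)"
```

```text
t 0.77 tcp [ 0.4223 -0.3231  0.2947] grasp [ 0.4223 -0.3232  0.3137] q [-0.7  -0.04  1.83  0.    1.36 -0.53] F [ 0.3 -1.   1.3] w 0.999
[[ 0.166  0.986 -0.   ]
 [ 0.986 -0.166  0.001]
 [ 0.    -0.001 -1.   ]]
row [ 0.4253 -0.0225  0.0104 -0.0926 -0.0784 -0.2937] dist 0.42604699448442146 deg 57.20414873062911
```

Request:
apply_moves:
  plan:
    - [[0.053,-0.003,0.001,-0.012,-0.01,-0.037,-1],[0.106,-0.006,0.002,-0.023,-0.02,-0.073,-1],[0.16,-0.008,0.004,-0.035,-0.03,-0.11,-1],[0.21,-0.011,0.005,-0.046,-0.039,-0.147,-1],[0.265,-0.014,0.006,-0.058,-0.049,-0.184,-1],[0.32,-0.017,0.008,-0.07,-0.059,-0.22,-1],[0.37,-0.02,0.009,-0.081,-0.069,-0.257,-1],[0.425,-0.022,0.01,-0.093,-0.078,-0.294,-1]]

```text
time: 1.43
tool_pos: [0.4614, 0.0076, 0.2867]
tcp_rot: [1.085, 2.55, 0.002]
wrist_force: [0.7, -0.3, 0.1]
width: 1.002
```

```bash
python3 -c "
from h import *
st(); go((.42,.284,.18),35,0,1)"
```

```text
t 1.43 tcp [0.4614 0.0076 0.2867] grasp [0.4551 0.0103 0.3044] q [ 0.09 -0.41  2.18 -0.2   1.06 -0.61] F [ 0.7 -0.3  0.1] w 1.002
[[-0.636  0.696  0.333]
 [ 0.696  0.704 -0.141]
 [-0.332  0.143 -0.932]]
row [ 0.2525  0.1559  0.065  -0.0754 -0.0632 -0.2403] dist 0.30375453265448293 deg 46.739949096007045
```

Request:
apply_moves:
  plan:
    - [[0.032,0.02,0.008,-0.0095,-0.008,-0.03,-1],[0.063,0.039,0.016,-0.019,-0.016,-0.06,-1],[0.095,0.058,0.024,-0.028,-0.024,-0.09,-1],[0.126,0.078,0.032,-0.038,-0.032,-0.12,-1],[0.158,0.097,0.041,-0.047,-0.04,-0.15,-1],[0.19,0.117,0.049,-0.057,-0.047,-0.18,-1],[0.22,0.136,0.057,-0.066,-0.055,-0.21,-1],[0.252,0.156,0.065,-0.075,-0.063,-0.24,-1]]

```text
time: 2.1
tool_pos: [0.432, 0.2837, 0.1643]
tcp_rot: [0.002, 2.533, -0.001]
wrist_force: [0.3, -0.8, -0.0]
width: 1.0
```

```bash
python3 -c "
from h import *
st(); go((.42,.284,.18),35,0,1); go((.42,.284,.14),35,0,1)
from workcell import read_camera
for n in('scene','top'): cv2.imwrite(f'pics/{n}1.png',read_camera(n)[:,:,::-1])
crop('pics/scene1.png',260,90,100,100,6,'pics/b1.png')
crop('pics/top1.png',140,200,100,90,6,'pics/b2.png')"
```

```text
t 2.1 tcp [0.432  0.2837 0.1643] grasp [0.4212 0.2837 0.1799] q [ 0.82 -0.22  2.35 -0.71  0.7  -0.27] F [ 0.3 -0.8 -0. ] w 1.0
[[-0.82   0.001  0.572]
 [ 0.001  1.    -0.001]
 [-0.572 -0.    -0.82 ]]
row [ 0.0008  0.0003 -0.0008 -0.0003 -0.0007 -0.0003] dist 0.0011870782530560304 deg 0.13807948811911508
row [ 0.0237  0.0003  0.032  -0.0003 -0.0007 -0.0003] dist 0.03986238473964712 deg 0.13807948811911508
```

View pics/b1.png

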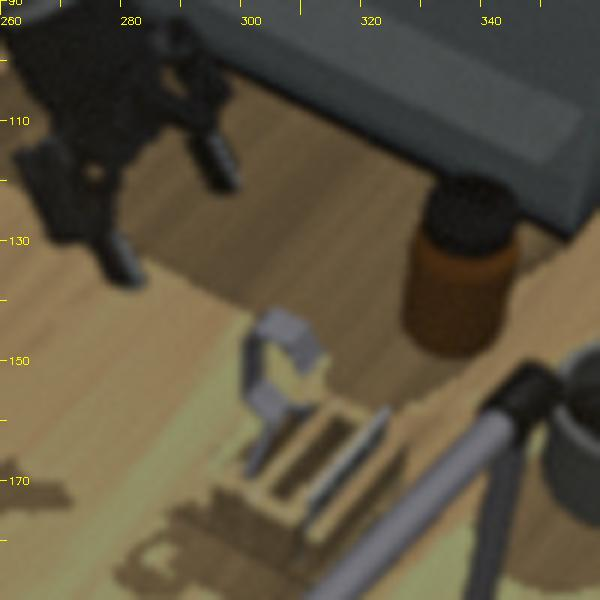

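View pics/b2.png

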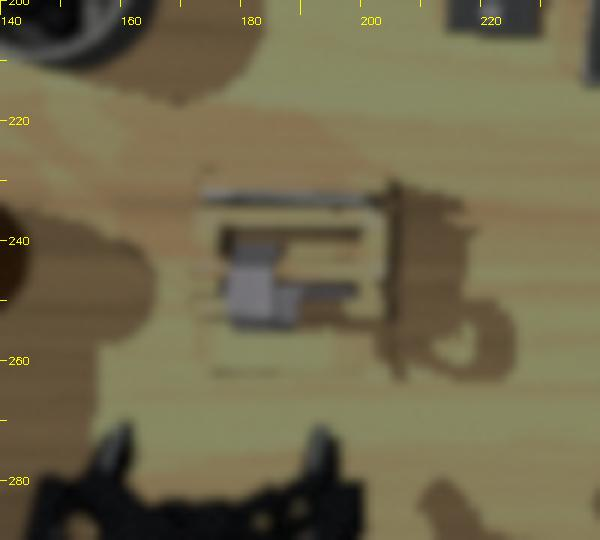

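```bash
python3 -c "
from h import *
P=np.array([.432,.2837,.1643])-.013*np.array([.572,0,-.82])
for dy in(-.0425,0,.0425,.057): print(proj('scene',P+[0,dy,0]),proj('top',P+[0,dy,0]))
print(tri([[289.8,129.5]],[[176,271]]),P)
g=(.4765,.283,.106);
print('hook',proj('top',np.array(g)+[.018,0,.042]),proj('scene',np.array(g)+[.018,0,.042]))
"
```

```text
[[282.56318176 137.0697038 ]] [[192.91234398 272.12886023]]
[[289.85188741 129.58060883]] [[177.78708813 271.76377314]]
[[296.96068191 122.27327726]] [[162.68432026 271.39381584]]
[[299.34625136 119.82039978]] [[157.53752855 271.26649689]]
[[0.42471946 0.28759771 0.1727483  0.0049818 ]] [0.424564 0.2837   0.17496 ]
hook [[181.2411116  247.35662753]] [[306.33646548 144.30745731]]
```

```bash
python3 -c "
from h import *
go((.4765,.283,.102),35,0,1)"
```

```text
row [-0.0048 -0.0013  0.0939 -0.0005 -0.0023  0.0009] dist 0.09405080237821387 deg 0.4582731870105916
```

Request:
apply_moves:
  plan:
    - [[-0.001,-0.001,0.02,0,0,0,-1],[-0.002,-0.001,0.04,0,0,0,-1],[-0.003,-0.001,0.06,0,0,0,-1],[-0.004,-0.001,0.075,0,0,0,-1],[-0.005,-0.001,0.085,0,0,0,-1],[-0.005,-0.001,0.094,0,0,0,-1],[-0.005,-0.001,0.094,0,0,0,-1],[-0.005,-0.001,0.094,0,0,0,-0.5]]
  force: 60

```text
time: 2.87
tool_pos: [0.4911, 0.2802, 0.0907]
tcp_rot: [0.01, 2.534, -0.003]
wrist_force: [-0.2, -0.3, 0.1]
width: 0.885
```

```bash
python3 -c "
from h import *
st()
from workcell import read_camera
for n in('scene','top'): cv2.imwrite(f'pics/{n}2.png',read_camera(n)[:,:,::-1])
crop('pics/scene2.png',260,90,80,100,6,'pics/b1.png')
crop('pics/top2.png',140,210,80,70,8,'pics/b2.png')"
```

```text
t 2.87 tcp [0.4911 0.2802 0.0907] grasp [0.4802 0.2803 0.1063] q [ 0.7  -0.01  2.34 -0.88  0.5  -0.13] F [-0.2 -0.3  0.1] w 0.885
[[-0.821  0.008  0.571]
 [ 0.007  1.    -0.004]
 [-0.571  0.    -0.821]]
```

View pics/b1.png

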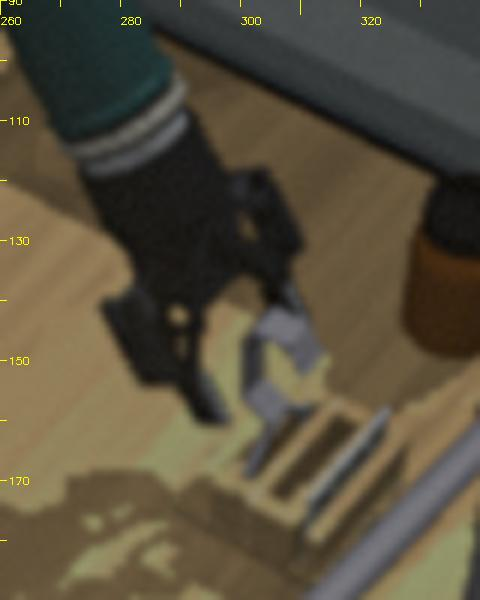

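View pics/b2.png

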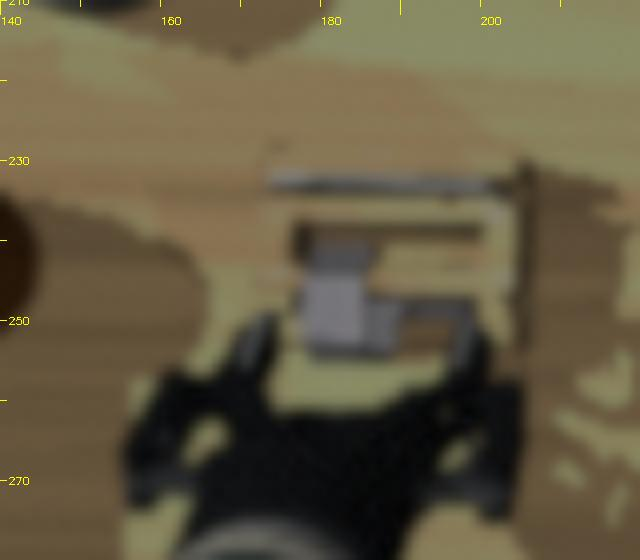

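Fingers straddle the shank. Closing.

Request:
apply_moves:
  plan:
    - [[0,0,0,0,0,0,1],[0,0,0,0,0,0,1],[0,0,0,0,0,0,1],[0,0,0,0,0,0,1],[0,0,0,0,0,0,1],[0,0,0,0,0,0,1],[0,0,0,0,0,0,1],[0,0,0,0,0,0,1]]
  force: 80

```text
time: 3.63
tool_pos: [0.4913, 0.2817, 0.0915]
tcp_rot: [0.009, 2.533, 0.001]
wrist_force: [-2.0, 3.4, 3.6]
width: 0.241
```

```bash
python3 -c "
from h import *
st();go((.4802,.280,.25),35,0,1)"
```

```text
t 3.63 tcp [0.4913 0.2817 0.0915] grasp [0.4805 0.2817 0.1071] q [ 0.71 -0.01  2.34 -0.89  0.5  -0.13] F [-2.   3.4  3.6] w 0.241
[[-0.82   0.006  0.572]
 [ 0.006  1.    -0.001]
 [-0.572  0.003 -0.82 ]]
row [-0.0815 -0.0013 -0.1174 -0.0004 -0.0007 -0.002 ] dist 0.14294517545369323 deg 0.39429077404917656
```

Request:
apply_moves:
  plan:
    - [[-0.006,0,-0.008,0,0,0,1],[-0.014,0,-0.02,0,0,0,1],[-0.025,0,-0.036,0,0,0,1],[-0.037,0,-0.053,0,0,0,1],[-0.05,0,-0.07,0,0,0,1],[-0.06,0,-0.087,0,0,0,1],[-0.071,0,-0.102,0,0,0,1],[-0.08,0,-0.115,0,0,0,1]]

```text
time: 4.3
tool_pos: [0.4902, 0.2793, 0.2306]
tcp_rot: [0.01, 2.536, -0.005]
wrist_force: [0.8, -0.2, -2.4]
width: 0.237
```

```bash
python3 -c "
from h import *
st();go((.54,.15,.33),35,-.06,1)
from workcell import read_camera
for n in('scene','top'): cv2.imwrite(f'pics/{n}3.png',read_camera(n)[:,:,::-1])
crop('pics/scene3.png',250,70,80,110,5,'pics/b1.png')
crop('pics/top3.png',140,210,80,70,8,'pics/b2.png')"
```

```text
t 4.3 tcp [0.4902 0.2793 0.2306] grasp [0.4793 0.2794 0.2462] q [ 0.7  -0.22  2.21 -0.58  0.75 -0.51] F [ 0.8 -0.2 -2.4] w 0.237
[[-0.822  0.008  0.569]
 [ 0.006  1.    -0.006]
 [-0.569 -0.001 -0.822]]
row [-0.0984 -0.1295 -0.0336  0.0091 -0.0017  0.0137] dist 0.16613380828492597 deg 2.9772761976327744
```

View pics/b1.png

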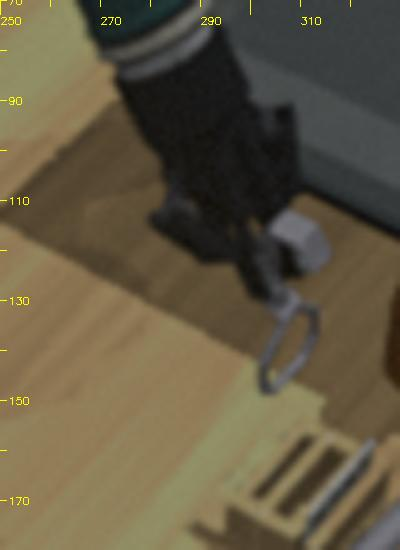

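View pics/b2.png

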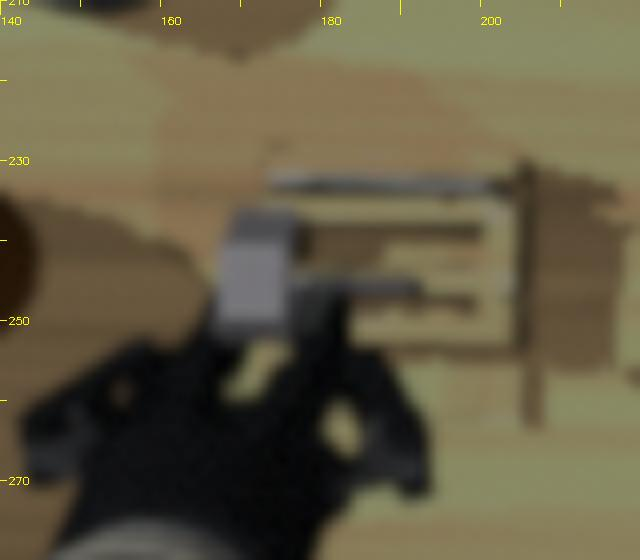

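```bash
python3 -c "
from h import *
H=np.array([.4793+.018,.2794,.2462+.041])
print(proj('scene',H),proj('top',H)); print(tri([[309,117]],[[171.9,245.2]]),H)
B=np.array([.4793+.018,.2794,.2462-.0935]);print('bar',proj('scene',B),proj('top',B))
for y in(-.011,.011):
  for x in (0,.036): print(proj('scene',H+[x-.018,y,-.003]),proj('top',H+[x-.018,y,-.003]))
"
```

```text
[[309.39559749 115.44973367]] [[171.3068786  243.26785218]]
[[0.49399384 0.28098913 0.27690531 0.00276814]] [0.4973 0.2794 0.2872]
bar [[306.5229406  144.38724357]] [[182.19378139 246.32004717]]
[[302.60148428 115.71047297]] [[175.49149934 250.44737669]]
[[312.1814733  120.66658152]] [[176.18591328 236.46755178]]
[[306.51459643 111.69062656]] [[166.95646256 250.24415562]]
[[316.06001719 116.57876783]] [[167.68331859 236.26889003]]
```

```bash
python3 -c "
from h import *
go((.575,.038,.31),35,-.06,1)"
```

```text
row [-1.140e-01 -2.425e-01  4.400e-03  1.030e-02 -2.000e-04  1.310e-02] dist 0.268013569353736 deg 2.992923195996322
```

Request:
apply_moves:
  plan:
    - [[-0.02,-0.02,0.0,0.002,0,0.002,1],[-0.04,-0.05,0.001,0.004,0,0.004,1],[-0.06,-0.09,0.002,0.006,0,0.006,1],[-0.08,-0.13,0.003,0.008,0,0.008,1],[-0.095,-0.17,0.004,0.01,0,0.01,1],[-0.105,-0.205,0.004,0.01,0,0.013,1],[-0.111,-0.23,0.004,0.01,0,0.013,1],[-0.114,-0.2425,0.004,0.01,0,0.013,1]]

```text
time: 5.07
tool_pos: [0.5843, 0.0333, 0.2901]
tcp_rot: [0.079, 2.537, -0.029]
wrist_force: [-0.5, 0.2, -1.6]
width: 0.238
```

Request:
apply_moves:
  plan:
    - [[0,0,0,0,0,0,1],[0,0,0,0,0,0,1],[0,0,0,0,0,0,1],[0,0,0,0,0,0,1],[0,0,0,0,0,0,1],[0,0,0,0,0,0,1],[0,0,0,0,0,0,1],[0,0,0,0,0,0,1]]

```text
time: 5.73
tool_pos: [0.5851, 0.038, 0.2924]
tcp_rot: [0.072, 2.533, -0.025]
wrist_force: [0.2, -0.6, -1.7]
width: 0.235
```

```bash
python3 -c "
from h import *
st()
from workcell import read_camera
for n in('scene','top'): cv2.imwrite(f'pics/{n}4.png',read_camera(n)[:,:,::-1])
crop('pics/scene4.png',240,130,110,100,6,'pics/b1.png')
crop('pics/top4.png',220,150,100,80,7,'pics/b2.png')"
```

```text
t 5.73 tcp [0.5851 0.038  0.2924] grasp [0.5743 0.0387 0.308 ] q [ 0.06 -0.3   2.16 -0.11  0.68 -1.38] F [ 0.2 -0.6 -1.7] w 0.235
[[-0.82   0.057  0.57 ]
 [ 0.046  0.998 -0.034]
 [-0.571 -0.002 -0.821]]
```

View pics/b1.png

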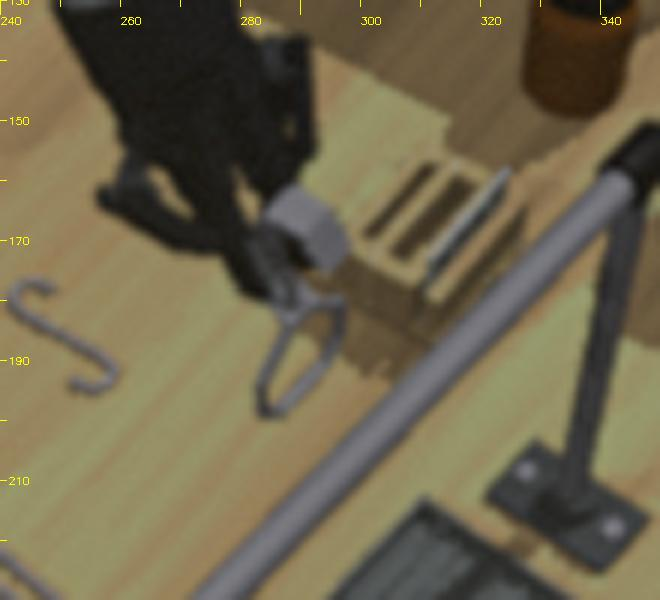

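View pics/b2.png

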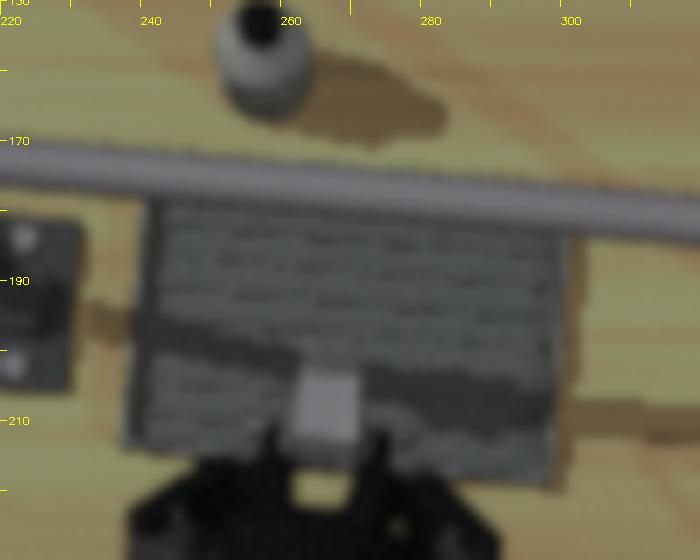

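```bash
python3 -c "
from h import *
G=np.array([.5743,.0387,.307]); ex=np.array([.998,-.058,0]);ey=np.array([.058,.998,0]);ez=np.array([0,0,1.])
f=lambda x,y,z:G+ex*x+ey*y+ez*z
for nm,p in (('topback+y',(0,.011,.040)),('topback-y',(0,-.011,.040)),('tipside+y',(.036,.011,.040)),('tipside-y',(.036,-.011,.040)),('tipend+y',(.042,.011,.02)),('tipend-y',(.042,-.011,.02)),('bar',(.018,0,-.0925)),('bar l',(.018,-.018,-.096)),('bar r',(.018,.018,-.096))): print(nm,proj('scene',f(*p))[0].round(1),proj('top',f(*p))[0].round(1))
"
```

```text
topback+y [288.  160.1] [260.9 212.2]
topback-y [283.  164.9] [269.9 212.9]
tipside+y [298.4 166.7] [262.2 197.7]
tipside-y [293.4 171.6] [271.1 198.4]
tipend+y [299.8 172.4] [262.6 196.7]
tipend-y [294.8 177.3] [271.3 197.4]
bar [289.  194.2] [266.8 212.6]
bar l [285.2 198.8] [273.3 213.3]
bar r [292.7 191.1] [260.3 212.2]
```

```bash
python3 -c "
from h import *
go((.6435,.0347,.303),35,-.06,1)"
```

```text
row [-0.054   0.0003  0.0438  0.     -0.001   0.0009] dist 0.06950075972366426 deg 0.23471829392264176
```

Request:
apply_moves:
  plan:
    - [[-0.01,0,0.008,0,0,0,1],[-0.02,0,0.016,0,0,0,1],[-0.03,0,0.024,0,0,0,1],[-0.04,0,0.032,0,0,0,1],[-0.048,0,0.039,0,0,0,1],[-0.054,0,0.044,0,0,0,1],[-0.054,0,0.044,0,0,0,1],[-0.054,0,0.044,0,0,0,1]]

```text
time: 6.5
tool_pos: [0.6544, 0.0333, 0.2867]
tcp_rot: [0.074, 2.534, -0.025]
wrist_force: [-0.2, 0.5, -3.0]
width: 0.237
```

```bash
python3 -c "
from h import *
st()
from workcell import read_camera
for n in('scene','top'): cv2.imwrite(f'pics/{n}5.png',read_camera(n)[:,:,::-1])
crop('pics/scene5.png',260,140,90,90,7,'pics/b1.png')
crop('pics/top5.png',230,150,80,70,8,'pics/b2.png')"
```

```text
t 6.5 tcp [0.6544 0.0333 0.2867] grasp [0.6436 0.0339 0.3023] q [ 0.04 -0.15  2.05 -0.1   0.64 -1.41] F [-0.2  0.5 -3. ] w 0.237
[[-0.82   0.058  0.569]
 [ 0.047  0.998 -0.035]
 [-0.57  -0.002 -0.822]]
```

View pics/b1.png

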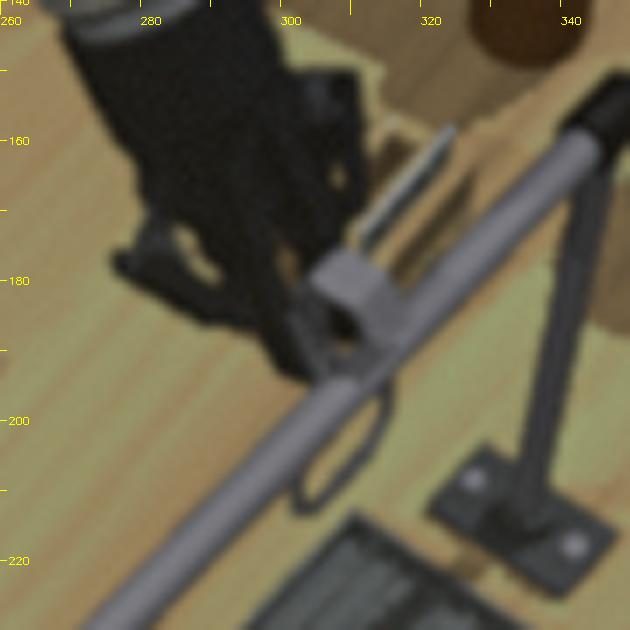

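View pics/b2.png

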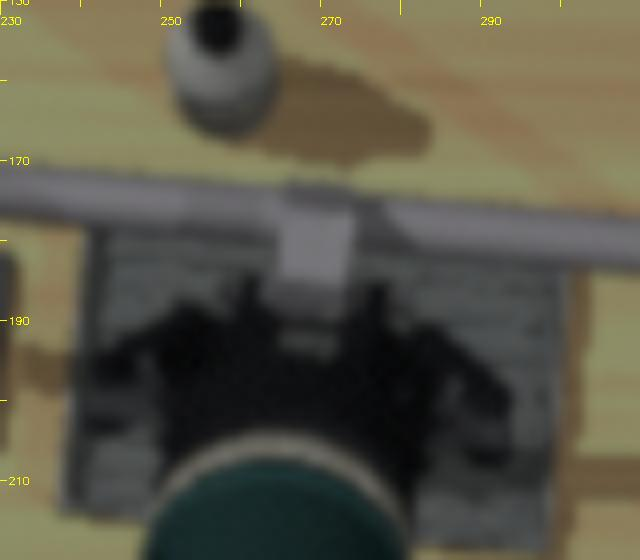

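Request:
apply_moves:
  plan:
    - [[-0.0033,0,0.0023,0,0,0,1],[-0.0033,0,0.0023,0,0,0,1],[-0.002,0,0.0065,0,0,0,1],[-0.001,0,0.0105,0,0,0,1],[0.0003,0,0.0144,0,0,0,1],[0.002,0,0.018,0,0,0,1],[0.0036,0,0.0218,0,0,0,1],[0.0036,0,0.0218,0,0,0,1]]

```text
time: 7.27
tool_pos: [0.6641, 0.0327, 0.2664]
tcp_rot: [0.073, 2.533, -0.025]
wrist_force: [0.9, 0.1, -0.2]
width: 0.242
```

```bash
python3 -c "
from h import *
st()
from workcell import read_camera
for n in('scene','top'): cv2.imwrite(f'pics/{n}6.png',read_camera(n)[:,:,::-1])
crop('pics/scene6.png',260,140,90,90,7,'pics/b1.png')
crop('pics/top6.png',230,150,80,70,8,'pics/b2.png')"
```

```text
t 7.27 tcp [0.6641 0.0327 0.2664] grasp [0.6533 0.0334 0.282 ] q [ 0.04 -0.12  2.06 -0.11  0.59 -1.4 ] F [ 0.9  0.1 -0.2] w 0.242
[[-0.82   0.058  0.57 ]
 [ 0.047  0.998 -0.034]
 [-0.571 -0.001 -0.821]]
```

View pics/b1.png

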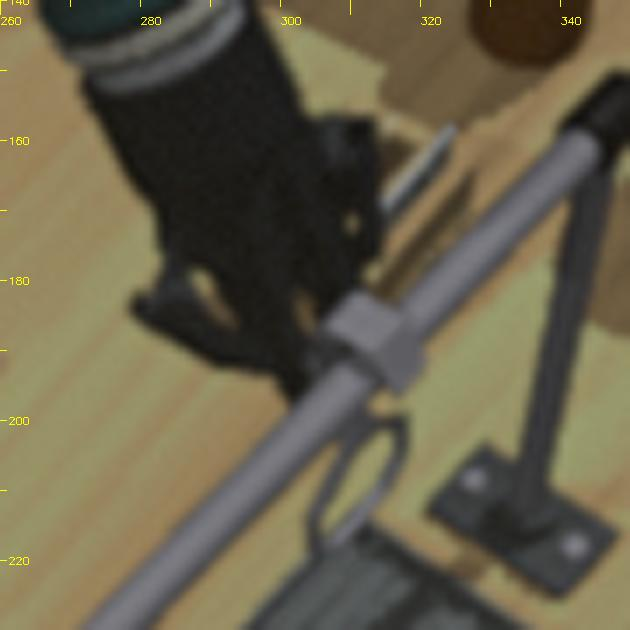

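View pics/b2.png

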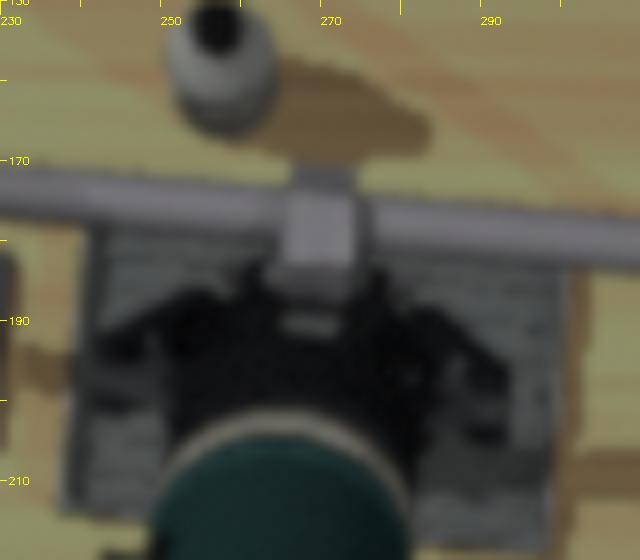

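Request:
apply_moves:
  plan:
    - [[0.0006,0,0.001,0,0,0,1],[0.0012,0,0.002,0,0,0,1],[0.0018,0,0.003,0,0,0,1],[0.0024,0,0.0044,0,0,0,1],[0.0024,0,0.0044,0,0,0,1],[0.0024,0,0.0044,0,0,0,1],[0.0024,0,0.0044,0,0,0,1],[0.0024,0,0.0044,0,0,0,1]]

```text
time: 8.03
tool_pos: [0.6658, 0.0328, 0.2641]
tcp_rot: [0.073, 2.529, -0.025]
wrist_force: [4.8, -0.6, 3.3]
width: 0.237
```

Request:
apply_moves:
  plan:
    - [[-0.001,0,0.0007,0,0,0,1],[-0.002,0,0.0014,0,0,0,1],[-0.0033,0,0.0023,0,0,0,1],[-0.0033,0,0.0023,0,0,0,1],[-0.0033,0,0.0023,0,0,0,1],[-0.0033,0,0.0023,0,0,0,1],[-0.0033,0,0.0023,0,0,0,1],[-0.0033,0,0.0023,0,0,0,1]]

```text
time: 8.7
tool_pos: [0.6681, 0.0325, 0.2621]
tcp_rot: [0.073, 2.534, -0.025]
wrist_force: [-1.4, -0.4, 5.2]
width: 0.235
```

```bash
python3 -c "
from h import *
st()
from workcell import read_camera
for n in('scene','top'): cv2.imwrite(f'pics/{n}7.png',read_camera(n)[:,:,::-1])
crop('pics/scene7.png',280,160,60,70,10,'pics/b1.png')
crop('pics/top7.png',230,150,80,70,8,'pics/b2.png')"
```

```text
t 8.7 tcp [0.6681 0.0325 0.2621] grasp [0.6572 0.0331 0.2778] q [ 0.04 -0.1   2.06 -0.11  0.59 -1.4 ] F [-1.4 -0.4  5.2] w 0.235
[[-0.82   0.058  0.569]
 [ 0.047  0.998 -0.035]
 [-0.57  -0.002 -0.822]]
```

View pics/b1.png

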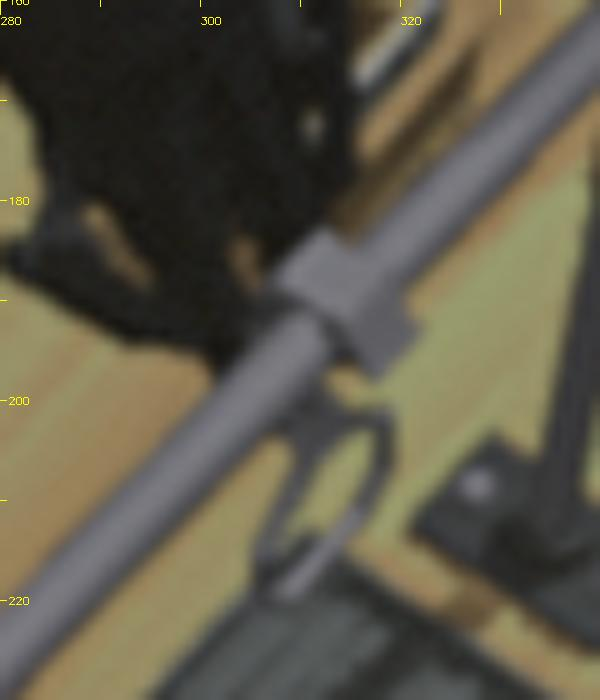

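View pics/b2.png

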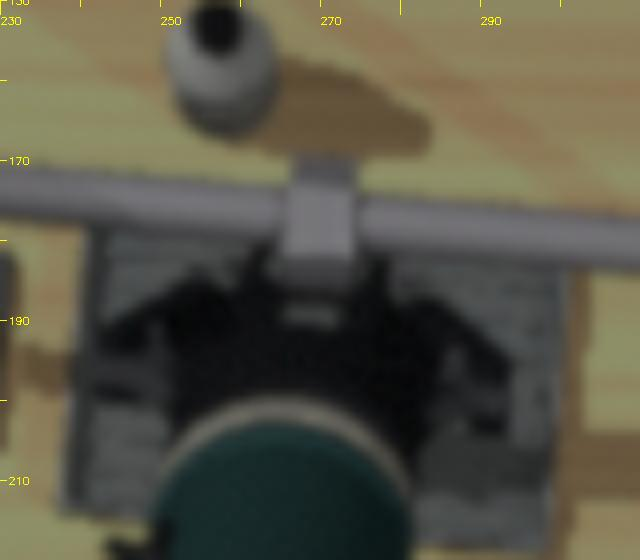

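The hook is seated (grip z ≈ 0.277 as needed, 5 N of load). Releasing.

Request:
apply_moves:
  plan:
    - [[0,0,0,0,0,0,0.4],[0,0,0,0,0,0,0.3],[0,0,0,0,0,0,0.2],[0,0,0,0,0,0,0],[0,0,0,0,0,0,-0.4],[0,0,0,0,0,0,-0.8],[0,0,0,0,0,0,-1],[0,0,0,0,0,0,-1]]

```text
time: 9.47
tool_pos: [0.6685, 0.0325, 0.2621]
tcp_rot: [0.073, 2.533, -0.025]
wrist_force: [0.3, -1.3, 0.5]
width: 0.996
```

Request:
apply_moves:
  plan:
    - [[0,0,-0.01,0,0,0,-1],[0,0,-0.03,0,0,0,-1],[0,0,-0.06,0,0,0,-1],[0,0,-0.09,0,0,0,-1],[0,0,-0.12,0,0,0,-1],[0,0,-0.14,0,0,0,-1],[0,0,-0.14,0,0,0,-1],[0,0,-0.14,0,0,0,-1]]

```text
time: 10.13
tool_pos: [0.5889, 0.0374, 0.38]
tcp_rot: [0.073, 2.528, -0.024]
wrist_force: [0.1, 0.0, -0.3]
width: 0.999
```

```bash
python3 -c "
from h import *
st()
from workcell import read_camera
for n in('scene','top'): cv2.imwrite(f'pics/{n}8.png',read_camera(n)[:,:,::-1])
crop('pics/scene8.png',280,160,60,70,10,'pics/b1.png')
crop('pics/top8.png',230,150,80,70,8,'pics/b2.png')"
```

```text
t 10.13 tcp [0.5889 0.0374 0.38  ] grasp [0.578  0.0381 0.3956] q [ 0.06 -0.34  2.03 -0.09  0.84 -1.41] F [ 0.1  0.  -0.3] w 0.999
[[-0.817  0.058  0.574]
 [ 0.047  0.998 -0.034]
 [-0.575 -0.001 -0.818]]
```

View pics/b1.png

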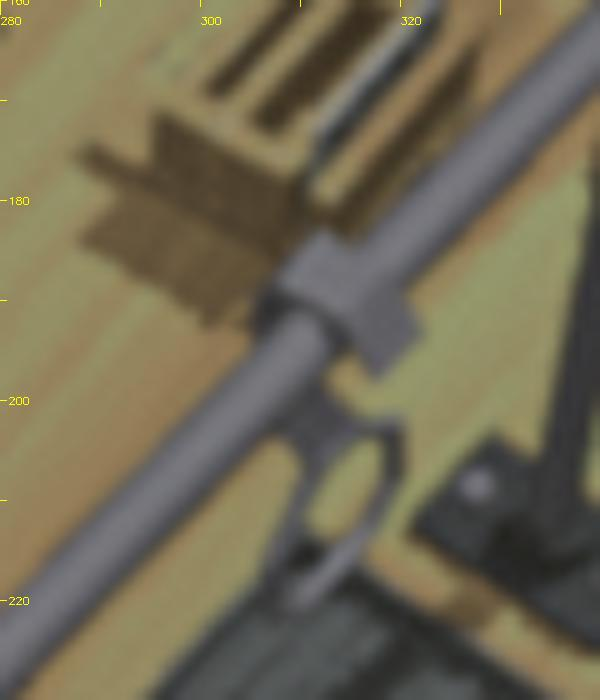

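View pics/b2.png

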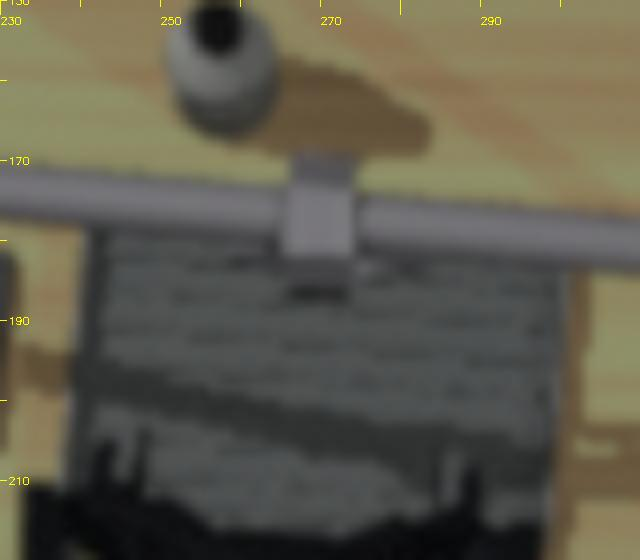

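```bash
python3 -c "
from h import *
go((.47,-.12,.36),20,-.1,-1); go((.415,-.277,.165),35,.06,-1)"
```

```text
row [ 0.1036 -0.1641 -0.0304 -0.1266  0.0087 -0.9798] dist 0.19640151020795618 deg 177.83894103870875
row [ 0.2475 -0.3221  0.1046 -0.0023  0.0335  0.9688] dist 0.4195188795772967 deg 174.4897163413714
```

Request:
apply_moves:
  plan:
    - [[0.013,-0.02,-0.004,0,0,0.039,-1],[0.026,-0.041,-0.008,0,0,0.078,-1],[0.039,-0.062,-0.012,0,0,0.117,-1],[0.052,-0.082,-0.015,0,0,0.156,-1],[0.065,-0.103,-0.019,0,0,0.195,-1],[0.078,-0.123,-0.023,0,0,0.234,-1],[0.091,-0.144,-0.027,0,0,0.273,-1],[0.104,-0.164,-0.03,0,0,0.312,-1]]

```text
time: 10.9
tool_pos: [0.4758, -0.1212, 0.34]
tcp_rot: [1.286, 2.234, 0.359]
wrist_force: [0.3, -0.3, 0.0]
width: 1.002
```

```bash
python3 -c "
from h import *
st();go((.415,-.277,.24),35,.06,-1)"
```

```text
t 10.9 tcp [ 0.4758 -0.1212  0.34  ] grasp [ 0.465  -0.1206  0.3556] q [-0.46 -0.54  2.22  0.28  0.91 -1.1 ] F [ 0.3 -0.3  0. ] w 1.002
[[-0.405  0.717  0.567]
 [ 0.859  0.511 -0.033]
 [-0.314  0.474 -0.823]]
row [-0.0768 -0.1698  0.0719  0.0101  0.024   0.6549] dist 0.1997712225690451 deg 117.98083886764434
```

Request:
apply_moves:
  plan:
    - [[-0.005,-0.01,0.004,0,0.002,0.039,-1],[-0.01,-0.02,0.009,0.001,0.003,0.078,-1],[-0.015,-0.034,0.014,0.002,0.004,0.117,-1],[-0.02,-0.045,0.019,0.003,0.006,0.156,-1],[-0.025,-0.056,0.024,0.003,0.007,0.195,-1],[-0.03,-0.068,0.029,0.004,0.009,0.234,-1],[-0.035,-0.078,0.033,0.004,0.01,0.273,-1],[-0.04,-0.09,0.038,0.005,0.011,0.312,-1]]

```text
time: 11.57
tool_pos: [0.4499, -0.2028, 0.2788]
tcp_rot: [2.32, 1.464, 0.701]
wrist_force: [-0.6, -0.9, -0.3]
width: 1.001
```

```bash
python3 -c "
from h import *
st();go((.415,-.277,.2),35,.06,-1)"
```

```text
t 11.57 tcp [ 0.4499 -0.2028  0.2788] grasp [ 0.4394 -0.2028  0.2946] q [-0.74 -0.45  2.27  0.49  0.92 -0.52] F [-0.6 -0.9 -0.3] w 1.001
[[ 0.359  0.751  0.554]
 [ 0.903 -0.43  -0.   ]
 [ 0.238  0.5   -0.833]]
row [-0.0974 -0.0336  0.0653  0.0054  0.0128  0.3425] dist 0.1220036421342628 deg 61.70246579859746
```

Request:
apply_moves:
  plan:
    - [[-0.012,-0.004,0.008,0.001,0.002,0.039,-1],[-0.024,-0.008,0.016,0.001,0.003,0.078,-1],[-0.036,-0.012,0.024,0.002,0.005,0.117,-1],[-0.05,-0.017,0.033,0.003,0.007,0.156,-1],[-0.06,-0.02,0.04,0.003,0.008,0.195,-1],[-0.072,-0.025,0.048,0.004,0.01,0.234,-1],[-0.085,-0.03,0.057,0.005,0.012,0.273,-1],[-0.097,-0.034,0.065,0.005,0.013,0.342,-1]]

```text
time: 12.23
tool_pos: [0.4258, -0.276, 0.1844]
tcp_rot: [2.979, 0.228, 0.94]
wrist_force: [-0.4, -0.2, 0.3]
width: 1.002
```

```bash
python3 -c "
from h import *
st();go((.415,-.277,.165),35,.06,-1)"
```

```text
t 12.23 tcp [ 0.4258 -0.276   0.1844] grasp [ 0.415  -0.2767  0.2   ] q [-0.97 -0.25  2.33  0.71  0.85  0.02] F [-0.4 -0.2  0.3] w 1.002
[[ 0.809  0.136  0.571]
 [ 0.141 -0.989  0.035]
 [ 0.57   0.052 -0.82 ]]
row [-0.0199 -0.0015  0.0287 -0.0003  0.0004  0.0295] dist 0.03498952973312323 deg 5.311537257805911
```

Request:
apply_moves:
  plan:
    - [[-0.005,0,0.007,0,0,0.008,-1],[-0.01,-0.001,0.014,0,0,0.015,-1],[-0.015,-0.001,0.022,0,0,0.022,-1],[-0.02,-0.0015,0.0287,0,0,0.0295,-1],[-0.02,-0.0015,0.0287,0,0,0.0295,-1],[-0.02,-0.0015,0.0287,0,0,0.0295,-1],[-0.02,-0.0015,0.0287,0,0,0.0295,-1],[-0.02,-0.0015,0.0287,0,0,0.0295,-1]]

```text
time: 12.9
tool_pos: [0.4276, -0.277, 0.1537]
tcp_rot: [-2.982, -0.104, -0.944]
wrist_force: [-1.0, -0.3, 0.2]
width: 1.003
```

```bash
python3 -c "
from h import *
st();go((.478,-.273,.074),35,.06,-1)
from workcell import read_camera
for n in('scene','top'): cv2.imwrite(f'pics/{n}9.png',read_camera(n)[:,:,::-1])
crop('pics/scene9.png',160,220,80,90,7,'pics/b1.png')
crop('pics/top9.png',330,220,80,70,8,'pics/b2.png')"
```

```text
t 12.9 tcp [ 0.4276 -0.277   0.1537] grasp [ 0.4167 -0.2776  0.1692] q [-0.97 -0.2   2.36  0.76  0.79  0.03] F [-1.  -0.3  0.2] w 1.003
[[ 0.816  0.067  0.574]
 [ 0.059 -0.998  0.032]
 [ 0.575  0.008 -0.818]]
row [-0.0045 -0.0013  0.1132  0.0009 -0.0007  0.0033] dist 0.11333428953968666 deg 0.6263535753361574
```

View pics/b1.png

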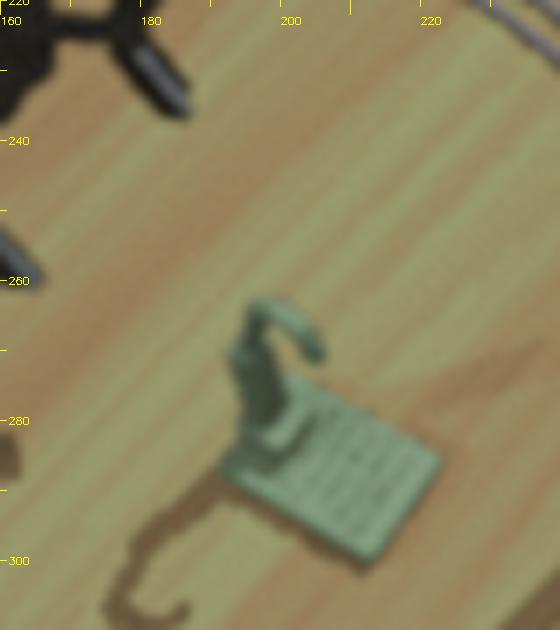

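View pics/b2.png

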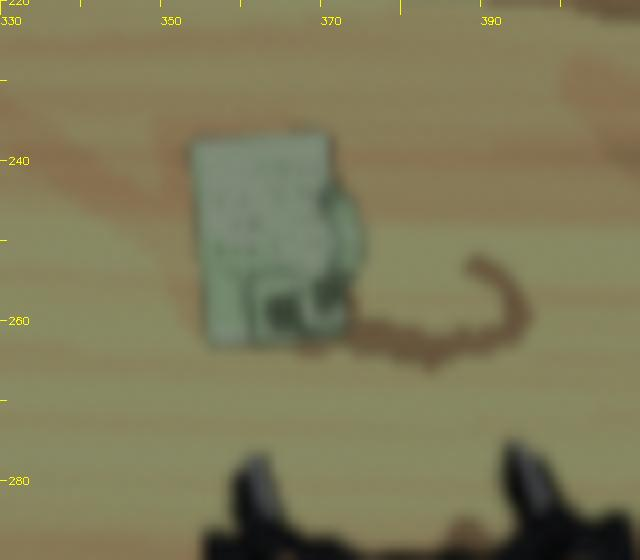

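Request:
apply_moves:
  plan:
    - [[-0.001,0,0.02,0,0,0,-1],[-0.002,-0.001,0.045,0,0,0,-1],[-0.003,-0.001,0.07,0,0,0,-1],[-0.004,-0.001,0.09,0,0,0.001,-1],[-0.0045,-0.001,0.105,0,0,0.003,-1],[-0.0045,-0.001,0.113,0,0,0.003,-1],[-0.0045,-0.001,0.113,0,0,0.003,-1],[-0.0045,-0.001,0.113,0,0,0.003,-1]]

```text
time: 13.67
tool_pos: [0.4884, -0.2723, 0.0579]
tcp_rot: [-2.978, -0.088, -0.941]
wrist_force: [-0.0, 0.1, 0.1]
width: 0.999
```

```bash
python3 -c "
from h import *
st()
from workcell import read_camera
for n in('scene','top'): cv2.imwrite(f'pics/{n}10.png',read_camera(n)[:,:,::-1])
crop('pics/scene10.png',160,220,80,90,7,'pics/b1.png')
crop('pics/top10.png',330,220,80,70,8,'pics/b2.png')"
```

```text
t 13.67 tcp [ 0.4884 -0.2723  0.0579] grasp [ 0.4775 -0.2729  0.0734] q [-0.84  0.05  2.36  1.01  0.56 -0.16] F [-0.   0.1  0.1] w 0.999
[[ 0.817  0.059  0.574]
 [ 0.049 -0.998  0.033]
 [ 0.575  0.001 -0.818]]
```

View pics/b1.png

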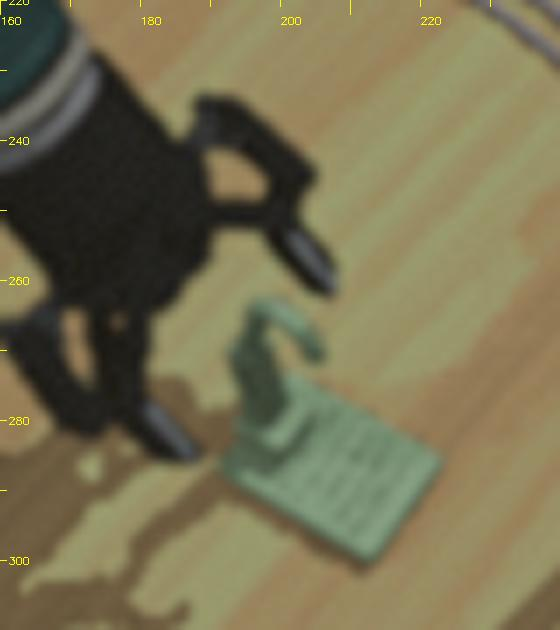

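View pics/b2.png

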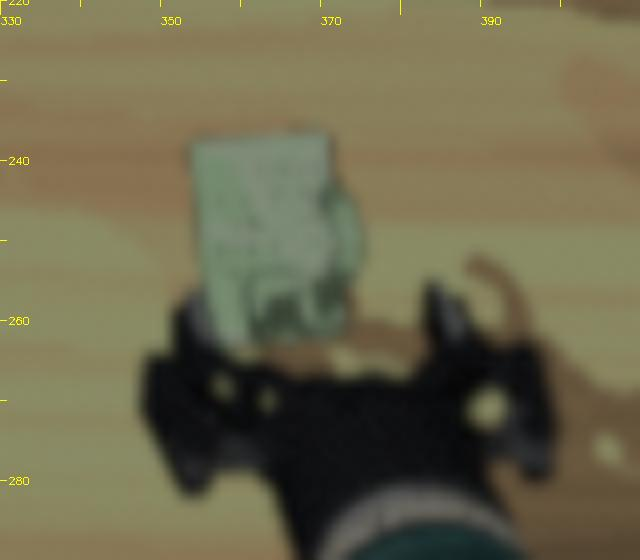

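Handle is between the fingers. Closing.

Request:
apply_moves:
  plan:
    - [[0,0,0,0,0,0,-0.3],[0,0,0,0,0,0,0],[0,0,0,0,0,0,0.3],[0,0,0,0,0,0,1],[0,0,0,0,0,0,1],[0,0,0,0,0,0,1],[0,0,0,0,0,0,1],[0,0,0,0,0,0,1]]
  force: 60

```text
time: 14.43
tool_pos: [0.4882, -0.2724, 0.0578]
tcp_rot: [-2.979, -0.088, -0.942]
wrist_force: [-2.7, -0.1, 3.4]
width: 0.201
```

Request:
apply_moves:
  plan:
    - [[0,0,0,0,0,0,1],[0.003,0,-0.004,0,0,0,1],[0.008,0,-0.012,0,0,0,1],[0.014,0,-0.021,0,0,0,1],[0.02,0,-0.029,0,0,0,1],[0.026,0,-0.037,0,0,0,1],[0.032,0,-0.045,0,0,0,1],[0.035,0,-0.049,0,0,0,1]]

```text
time: 15.1
tool_pos: [0.489, -0.2725, 0.119]
tcp_rot: [-2.979, -0.088, -0.942]
wrist_force: [0.1, -1.0, -0.6]
width: 0.2
```

```bash
python3 -c "
from h import *
st()
from workcell import read_camera
for n in('scene','top'): cv2.imwrite(f'pics/{n}11.png',read_camera(n)[:,:,::-1])
crop('pics/scene11.png',160,220,80,90,7,'pics/b1.png')
crop('pics/top11.png',330,220,80,70,8,'pics/b2.png')"
```

```text
t 15.1 tcp [ 0.489  -0.2725  0.119 ] grasp [ 0.4781 -0.2731  0.1345] q [-0.84 -0.06  2.32  0.83  0.65  0.05] F [ 0.1 -1.  -0.6] w 0.2
[[ 0.817  0.058  0.574]
 [ 0.049 -0.998  0.032]
 [ 0.575  0.002 -0.818]]
```

View pics/b1.png

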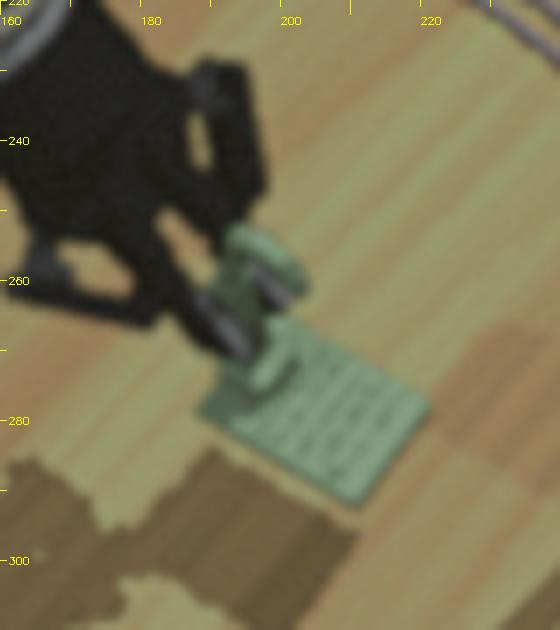

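View pics/b2.png

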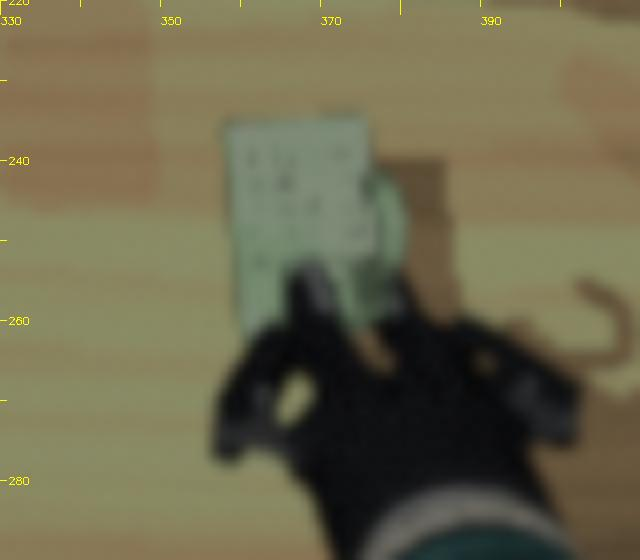

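```bash
python3 -c "
from h import *
crop('pics/scene11.png',295,175,40,50,14,'pics/b1.png')
crop('pics/top11.png',245,160,50,40,14,'pics/b2.png')
B=np.array([.673,.033,.1845]); ey=np.array([.06,.998,0])
print(proj('scene',[B,B+ey*.018,B-ey*.018,B+[0,0,.057],B+[0,0,.057]+ey*.03,B+[0,0,.0285]+ey*.0305,B+[0,0,.0285]-ey*.0305]),proj('top',[B,B+[0,0,.057]]))
ex=np.array([.998,.06,0]);G=np.array([.4781,-.2731,.1331]);H=G+ex*.024+[0,0,.071]
print('scr hook',proj('scene',[H,H+[0,0,.01],H+ex*.015-[0,0,.022]]),proj('top',[H+[0,0,.01],H+ex*.015-[0,0,.022]]))
"
```

```text
[[310.19299184 214.47761279]
 [313.85512736 210.56042796]
 [306.48735299 218.44203448]
 [311.65383542 203.54016793]
 [317.93944494 196.91428763]
 [317.19305586 202.43413802]
 [304.49815266 215.91781956]] [[269.28468721 185.96502412]
 [269.0960449  181.85563218]]
scr hook [[196.06598163 255.05987816]
 [195.57107425 253.30786619]
 [201.46996021 261.48601501]] [[378.81929536 247.76977634]
 [375.73293264 243.07356771]]
```

View pics/b1.png

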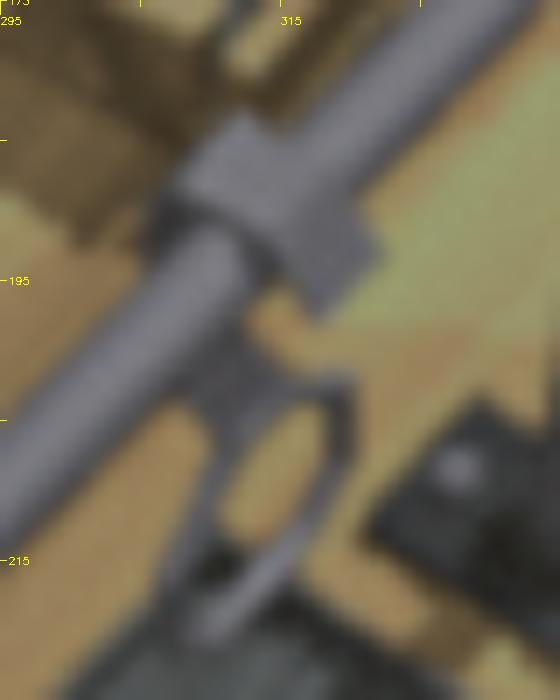

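View pics/b2.png

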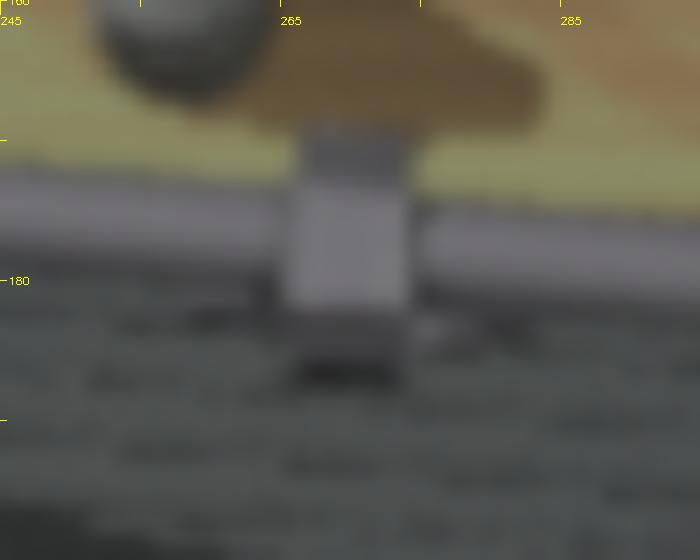

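```bash
cat > fit.py <<'E'
from h import *
from scipy.optimize import least_squares
def hp(P,th,pts,psi=-.06):
    ex=np.array([np.cos(psi),np.sin(psi),0]);ey=np.array([-ex[1],ex[0],0]);ez=np.array([0,0,1.])
    c,s=np.cos(th),np.sin(th); # lean: lower end to +x for th>0
    X=c*ex+s*ez; Z=-s*ex+c*ez
    return np.array([P+X*a+ey*b+Z*d for a,b,d in pts])
E
python3 -c "
from fit import *
pts=[(-.016,.011,.003),(-.016,-.011,.003),(.026,.011,-.018),(.026,-.011,-.018),(0,.018,-.1305),(0,-.018,-.1305)]
obs=np.array([(312.5,182.9),(307.9,188.6),(322.1,193.2),(317.9,197.5),(316.4,213.9),(309.6,220.4)])
P=np.array([.673,.033,.315])
print((proj('scene',hp(P,0,pts))-obs).round(1))
f=lambda v:(proj('scene',hp(np.array([v[0],v[1],.315]),v[2],pts))-obs).ravel()
r=least_squares(f,[.673,.033,0]);print(r.x,r.fun.reshape(-1,2).round(1)); 
print('bar',hp(np.array([r.x[0],r.x[1],.315]),r.x[2],[(0,0,-.1305)]))
# top: hook corners
print(proj('top',hp(np.array([r.x[0],r.x[1],.315]),r.x[2],pts)))
"
```

```text
[[-1.  -0.9]
 [-1.3 -1.6]
 [ 1.1  1.3]
 [ 0.5  2.1]
 [-2.5 -3.3]
 [-3.1 -2. ]]
[0.67243775 0.03276259 0.0939073 ] [[-1.3 -0.6]
 [-1.6 -1.4]
 [ 1.5  1.1]
 [ 0.9  1.9]
 [ 0.6 -1.3]
 [ 0.   0.2]]
bar [[0.68465263 0.03202882 0.18507499]]
[[264.05886744 181.9002221 ]
 [272.68164844 182.60769739]
 [265.64046219 166.73869749]
 [274.09037076 167.43069167]
 [263.43086195 181.40165534]
 [276.01384233 182.43423117]]
```

```bash
python3 -c "
from h import *
go((.53,.02,.15),35,-.06,-1)"
```

```text
row [ 0.0656 -0.2885  0.0262 -0.021  -0.0008  0.0314] dist 0.29698210750500864 deg 6.801240203728339
```

Request:
apply_moves:
  plan:
    - [[0.005,-0.022,0.002,-0.002,0,0.002,1],[0.012,-0.055,0.005,-0.004,0,0.006,1],[0.02,-0.09,0.008,-0.007,0,0.01,1],[0.028,-0.125,0.011,-0.01,0,0.014,1],[0.036,-0.16,0.014,-0.013,0,0.018,1],[0.045,-0.198,0.018,-0.016,0,0.023,1],[0.055,-0.235,0.022,-0.019,0,0.028,1],[0.0656,-0.265,0.0262,-0.021,0,0.0314,1]]

```text
time: 15.87
tool_pos: [0.5288, -0.0455, 0.1277]
tcp_rot: [2.985, -0.074, 0.928]
wrist_force: [0.7, -1.1, -2.2]
width: 0.202
```

```bash
python3 -c "
from h import *
st();go((.605,.0334,.1494),35,-.06,-1)"
```

```text
t 15.87 tcp [ 0.5288 -0.0455  0.1277] grasp [ 0.518  -0.0449  0.1434] q [-0.18 -0.24  2.44  0.22  0.35  1.25] F [ 0.7 -1.1 -2.2] w 0.202
[[ 0.823 -0.049  0.566]
 [-0.041 -0.999 -0.028]
 [ 0.567 -0.    -0.824]]
row [ 0.0719 -0.0824  0.0422 -0.002   0.0025  0.0028] dist 0.11722153598253034 deg 0.7641726334771218
```

Request:
apply_moves:
  plan:
    - [[0.01,-0.012,0.006,0,0,0,1],[0.022,-0.025,0.012,0,0,0,1],[0.034,-0.04,0.02,-0.001,0,0.001,1],[0.046,-0.055,0.028,-0.001,0,0.001,1],[0.058,-0.062,0.034,-0.001,0,0.001,1],[0.062,-0.066,0.037,-0.001,0,0.001,1],[0.062,-0.066,0.037,-0.001,0,0.001,1],[0.062,-0.066,0.037,-0.001,0,0.001,1]]

```text
time: 16.53
tool_pos: [0.604, 0.0148, 0.1324]
tcp_rot: [2.983, -0.08, 0.926]
wrist_force: [-0.5, -0.3, -2.3]
width: 0.203
```

```bash
python3 -c "
from h import *
st();go((.605,.0334,.1494),35,-.06,-1)
from workcell import read_camera
for n in('scene','top'): cv2.imwrite(f'pics/{n}12.png',read_camera(n)[:,:,::-1])
crop('pics/scene12.png',265,170,80,80,8,'pics/b1.png')
crop('pics/top12.png',230,150,80,70,8,'pics/b2.png')"
```

```text
t 16.53 tcp [0.604  0.0148 0.1324] grasp [0.5933 0.0154 0.148 ] q [ 0.   -0.08  2.3  -0.1   0.32  1.72] F [-0.5 -0.3 -2.3] w 0.203
[[ 0.823 -0.054  0.566]
 [-0.044 -0.999 -0.032]
 [ 0.566  0.001 -0.824]]
row [ 0.0098 -0.0185  0.0049 -0.0007  0.0028  0.0019] dist 0.021523439599917916 deg 0.6171731801212029
```

View pics/b1.png

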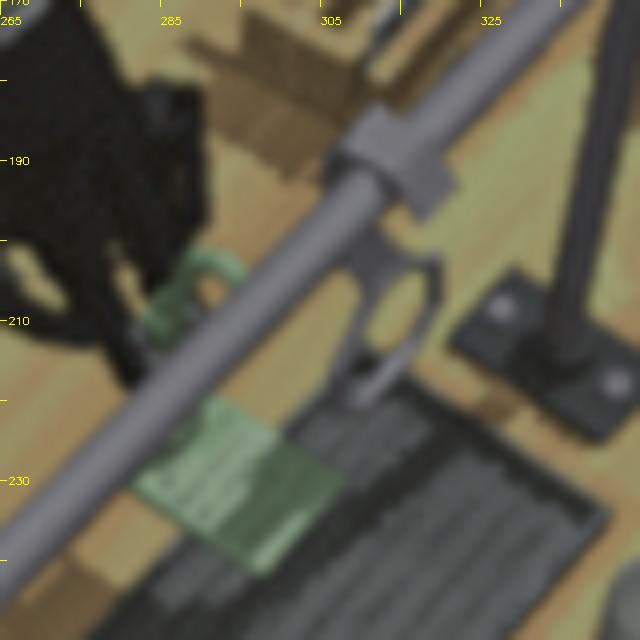

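View pics/b2.png

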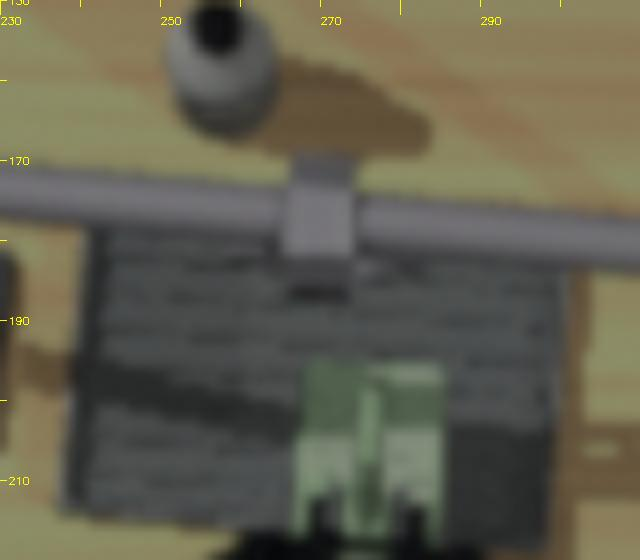

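```bash
python3 -c "
from h import *
ex=np.array([.998,-.057,0]);ey=np.array([.057,.998,0]);G=np.array([.5933,.0154,.1466]);H=G+ex*.024+[0,0,.071]
ez=np.array([0,0,1.])
print('top arch',proj('scene',[H+ez*.01]),proj('top',[H+ez*.01]))
print('tip end',proj('top',[H+ex*.019-ez*.01,H+ex*.015-ez*.022]))
F=G+ex*.072-ez*.072
print('foot front L/R bottom',proj('scene',[F+ey*.028,F-ey*.028]),proj('top',[F+ey*.028+[0,0,.008],F-ey*.028+[0,0,.008]]))
"
```

```text
top arch [[291.53313693 201.15018689]] [[275.58822147 203.07061043]]
tip end [[276.08928329 197.48216478]
 [275.94901136 199.60484049]]
foot front L/R bottom [[307.10228654 231.14808862]
 [296.2091197  243.12386234]] [[267.50794539 194.39803712]
 [285.62845499 195.83557763]]
```

```bash
python3 -c "
from h import *
go((.631,.0328,.1504),35,-.06,-1)"
```

```text
row [ 0.0319 -0.0199  0.0192 -0.0006  0.0026  0.0016] dist 0.04220859971650028 deg 0.5594135474915436
```

Request:
apply_moves:
  plan:
    - [[0.006,-0.008,0.003,0,0,0,1],[0.012,-0.015,0.006,0,0,0,1],[0.018,-0.02,0.01,0,0,0,1],[0.024,-0.02,0.014,0,0,0,1],[0.029,-0.02,0.0175,0,0,0,1],[0.032,-0.02,0.0192,0,0,0,1],[0.032,-0.02,0.0192,0,0,0,1],[0.032,-0.02,0.0192,0,0,0,1]]

```text
time: 17.3
tool_pos: [0.6433, 0.0323, 0.1359]
tcp_rot: [2.981, -0.081, 0.929]
wrist_force: [0.1, 0.6, -1.8]
width: 0.204
```

```bash
python3 -c "
from h import *
st()
from workcell import read_camera
for n in('scene','top'): cv2.imwrite(f'pics/{n}13.png',read_camera(n)[:,:,::-1])
crop('pics/scene13.png',280,175,60,70,10,'pics/b1.png')
crop('pics/top13.png',240,155,60,60,10,'pics/b2.png')"
```

```text
t 17.3 tcp [0.6433 0.0323 0.1359] grasp [0.6326 0.033  0.1516] q [ 0.04 -0.01  2.22 -0.17  0.33  1.81] F [ 0.1  0.6 -1.8] w 0.204
[[ 0.822 -0.055  0.567]
 [-0.044 -0.999 -0.032]
 [ 0.568  0.001 -0.823]]
```

View pics/b1.png

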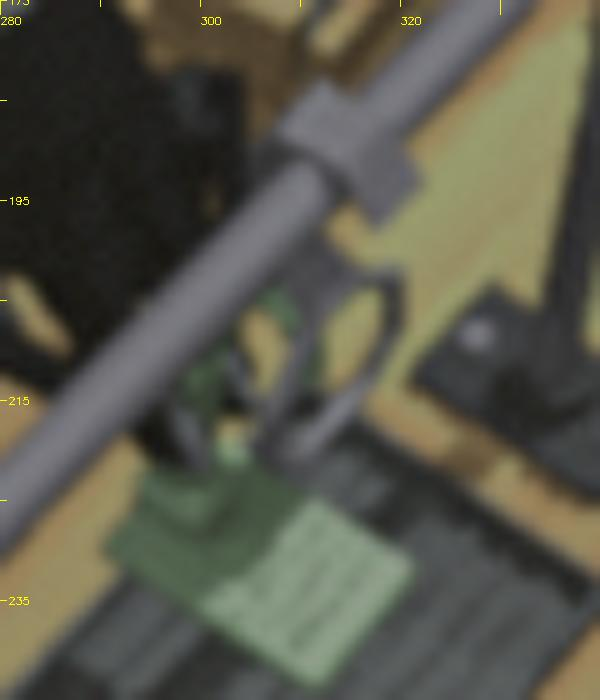

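View pics/b2.png

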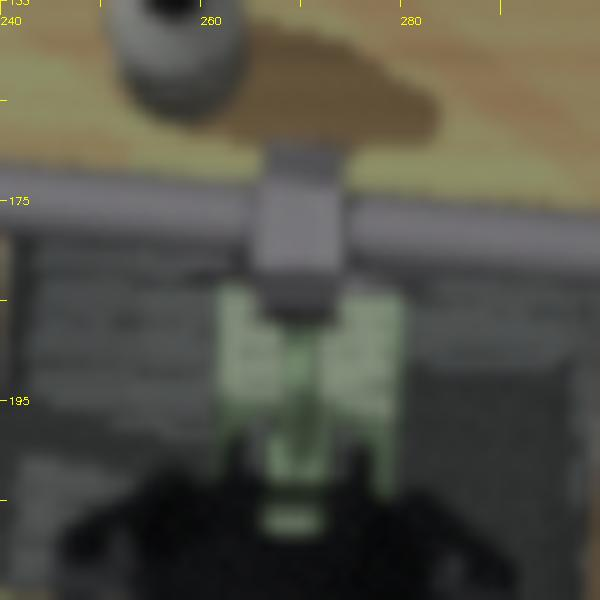

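Request:
apply_moves:
  plan:
    - [[0.003,0,0.0028,0,0,0,1],[0.007,0,0.006,0,0,0,1],[0.011,0,0.009,0,0,0,1],[0.015,0,0.012,0,0,0,1],[0.019,0,0.0153,0,0,0,1],[0.0215,0,0.0173,0,0,0,1],[0.0215,0,0.0173,0,0,0,1],[0.0215,0,0.0173,0,0,0,1]]

```text
time: 18.07
tool_pos: [0.6711, 0.0312, 0.134]
tcp_rot: [2.982, -0.08, 0.93]
wrist_force: [-0.5, 0.8, -1.8]
width: 0.199
```

```bash
python3 -c "
from h import *
st()
from workcell import read_camera
for n in('scene','top'): cv2.imwrite(f'pics/{n}14.png',read_camera(n)[:,:,::-1])
crop('pics/scene14.png',290,180,50,60,12,'pics/b1.png')
crop('pics/top14.png',240,155,60,60,10,'pics/b2.png')"
```

```text
t 18.07 tcp [0.6711 0.0312 0.134 ] grasp [0.6603 0.0318 0.1496] q [ 0.04  0.05  2.17 -0.17  0.32  1.8 ] F [-0.5  0.8 -1.8] w 0.199
[[ 0.822 -0.054  0.568]
 [-0.044 -0.999 -0.032]
 [ 0.568  0.001 -0.823]]
```

View pics/b1.png

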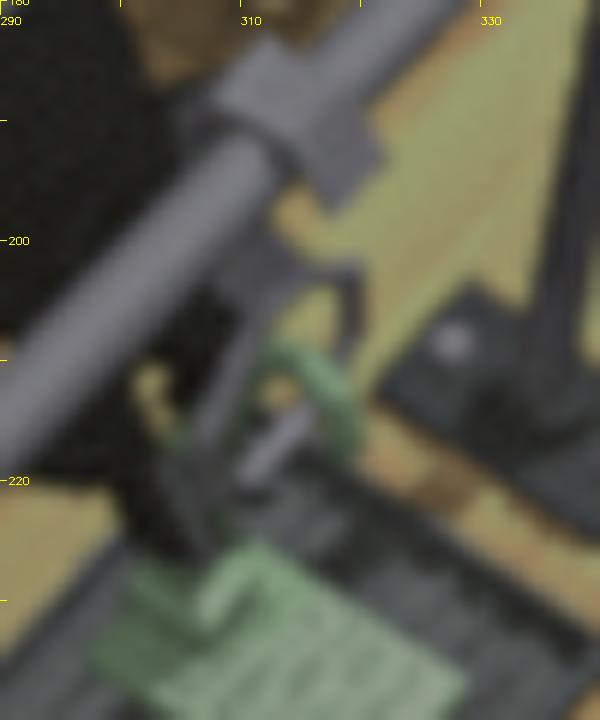

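View pics/b2.png

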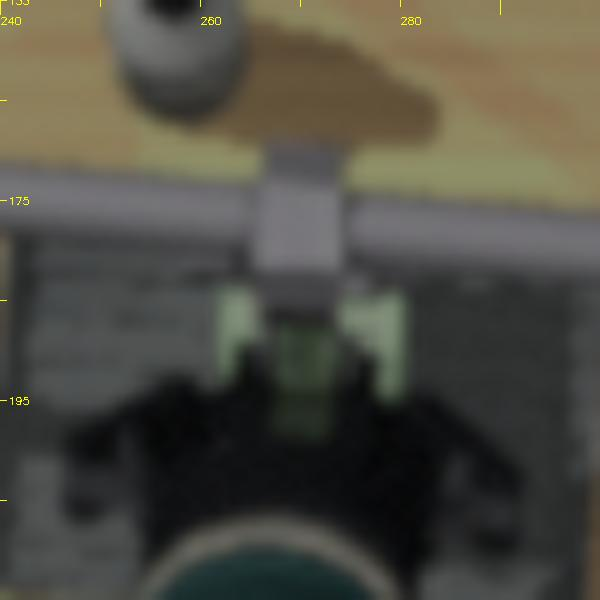

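```bash
python3 -c "
from h import *
H=np.array([.6843,.0322,.2192])
print(proj('scene',[H+[0,0,.005],H+[.015,0,-.022],H-[0,0,.034],H-[.009,0,.034],H-[-.009,0,.034]]))
"
```

```text
[[314.34107102 209.07645793]
 [317.92464222 216.79966246]
 [313.27369225 216.45305238]
 [310.71245212 214.92187205]
 [315.84664877 217.99120659]]
```

Request:
apply_moves:
  plan:
    - [[-0.0025,0,0.0036,0,0,0,1],[-0.0055,0,0.008,0,0,0,1],[-0.0085,0,0.0123,0,0,0,1],[-0.0115,0,0.0167,0,0,0,1],[-0.014,0,0.0203,0,0,0,1],[-0.0155,0,0.0225,0,0,0,1],[-0.0155,0,0.0225,0,0,0,1],[-0.0155,0,0.0225,0,0,0,1]]

```text
time: 18.83
tool_pos: [0.6709, 0.0312, 0.1066]
tcp_rot: [2.982, -0.08, 0.93]
wrist_force: [-0.1, -0.0, -1.7]
width: 0.203
```

```bash
python3 -c "
from h import *
st()
from workcell import read_camera
for n in('scene','top'): cv2.imwrite(f'pics/{n}15.png',read_camera(n)[:,:,::-1])
crop('pics/scene15.png',290,180,50,60,12,'pics/b1.png')"
```

```text
t 18.83 tcp [0.6709 0.0312 0.1066] grasp [0.6601 0.0318 0.1222] q [ 0.04  0.09  2.19 -0.2   0.27  1.84] F [-0.1 -0.  -1.7] w 0.203
[[ 0.822 -0.054  0.568]
 [-0.044 -0.999 -0.032]
 [ 0.568  0.001 -0.823]]
```

View pics/b1.png

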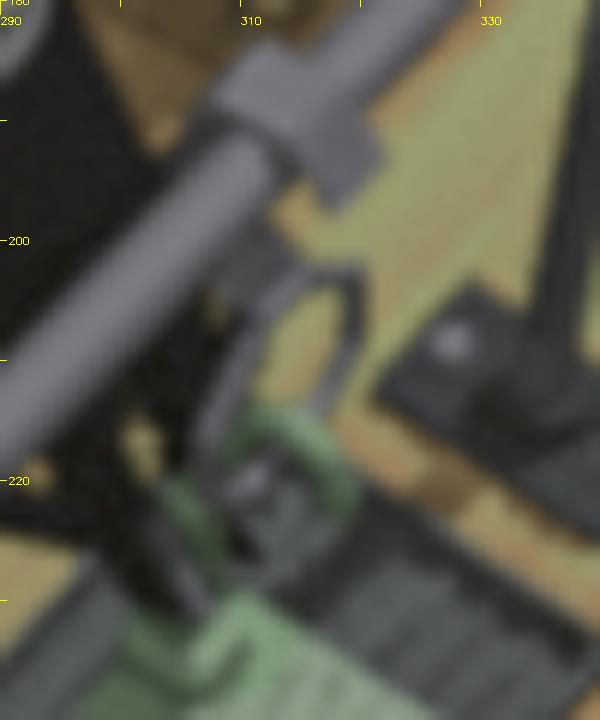

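Request:
apply_moves:
  plan:
    - [[-0.0006,0,0.0008,0,0,0,1],[-0.0012,0,0.0016,0,0,0,1],[-0.0018,0,0.0025,0,0,0,1],[-0.0023,0,0.0033,0,0,0,1],[-0.0023,0,0.0033,0,0,0,1],[-0.0023,0,0.0033,0,0,0,1],[-0.0023,0,0.0033,0,0,0,1],[-0.0023,0,0.0033,0,0,0,1]]

```text
time: 19.6
tool_pos: [0.6729, 0.0314, 0.1053]
tcp_rot: [2.98, -0.08, 0.938]
wrist_force: [-0.3, 1.0, 5.7]
width: 0.2
```

Request:
apply_moves:
  plan:
    - [[0.0005,0,-0.0007,0,0,0,1],[0.001,0,-0.0014,0,0,0,1],[0.0012,0,-0.0017,0,0,0,1],[0.0012,0,-0.0017,0,0,0,1],[0.0012,0,-0.0017,0,0,0,1],[0.0012,0,-0.0017,0,0,0,1],[0.0012,0,-0.0017,0,0,0,1],[0.0012,0,-0.0017,0,0,0,1]]

```text
time: 20.27
tool_pos: [0.6712, 0.0312, 0.1052]
tcp_rot: [2.981, -0.08, 0.931]
wrist_force: [-0.7, -0.7, 4.8]
width: 0.202
```

```bash
python3 -c "
from h import *
st()
from workcell import read_camera
for n in('scene','top'): cv2.imwrite(f'pics/{n}16.png',read_camera(n)[:,:,::-1])
crop('pics/scene16.png',290,180,50,60,12,'pics/b1.png')"
```

```text
t 20.27 tcp [0.6712 0.0312 0.1052] grasp [0.6604 0.0318 0.1208] q [ 0.04  0.09  2.19 -0.21  0.26  1.84] F [-0.7 -0.7  4.8] w 0.202
[[ 0.821 -0.054  0.568]
 [-0.044 -0.999 -0.032]
 [ 0.569  0.001 -0.822]]
```

View pics/b1.png

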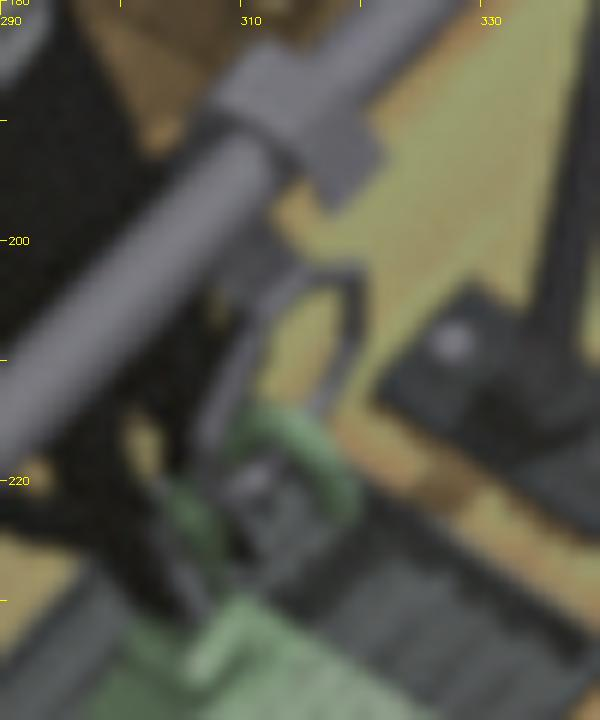

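Request:
apply_moves:
  plan:
    - [[0.0005,0,-0.0007,0,0,0,1],[0.0005,0,-0.0007,0,0,0,1],[0.0005,0,-0.0007,0,0,0,0.55],[0.0005,0,-0.0007,0,0,0,0.5],[0.0005,0,-0.0007,0,0,0,0.4],[0.0005,0,-0.0007,0,0,0,0.2],[0.0005,0,-0.0007,0,0,0,-0.2],[0.0005,0,-0.0007,0,0,0,-0.7]]
  force: 20

```text
time: 21.03
tool_pos: [0.6707, 0.0312, 0.1054]
tcp_rot: [2.982, -0.08, 0.929]
wrist_force: [-0.1, 0.2, 0.0]
width: 0.669
```

Request:
apply_moves:
  plan:
    - [[0,0,0,0,0,0,-1],[0,0,0,0,0,0,-1],[0,0,-0.005,0,0,0,-1],[0,0,-0.012,0,0,0,-1],[0,0,-0.02,0,0,0,-1],[0,0,-0.03,0,0,0,-1],[0,0,-0.04,0,0,0,-1],[0,0,-0.05,0,0,0,-1]]

```text
time: 21.7
tool_pos: [0.6421, 0.0329, 0.1483]
tcp_rot: [2.981, -0.08, 0.932]
wrist_force: [0.0, -0.2, -0.6]
width: 0.998
```

```bash
python3 -c "
from h import *
st()
from workcell import read_camera
for n in('scene','top'): cv2.imwrite(f'pics/{n}17.png',read_camera(n)[:,:,::-1])
crop('pics/scene17.png',280,175,60,70,10,'pics/b1.png')
crop('pics/top17.png',240,155,60,60,10,'pics/b2.png')"
```

```text
t 21.7 tcp [0.6421 0.0329 0.1483] grasp [0.6313 0.0335 0.1639] q [ 0.04 -0.03  2.22 -0.16  0.35  1.8 ] F [ 0.  -0.2 -0.6] w 0.998
[[ 0.821 -0.054  0.569]
 [-0.044 -0.999 -0.032]
 [ 0.569  0.001 -0.822]]
```

View pics/b1.png

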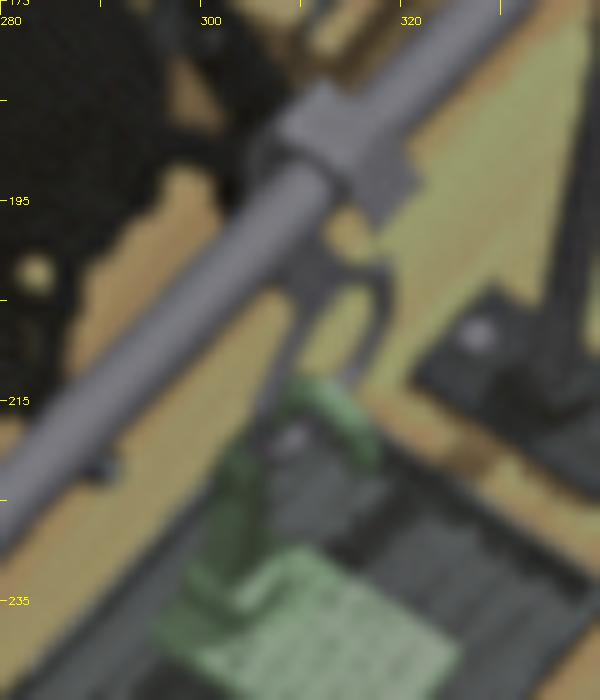

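View pics/b2.png

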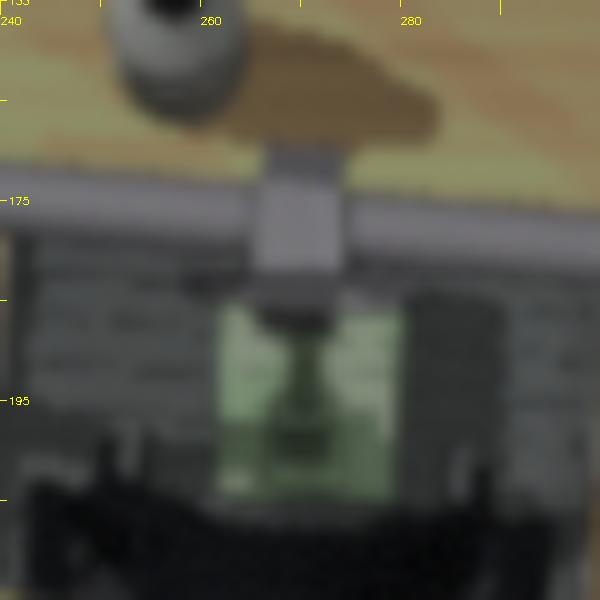

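Scraper hangs on the bar. Backing away, then checking that it settles.

Request:
apply_moves:
  plan:
    - [[0,0,-0.02,0,0,0,-1],[0,0,-0.04,0,0,0,-1],[0,0,-0.07,0,0,0,-1],[0,0,-0.1,0,0,0,-1],[0,0,-0.13,0,0,0,-1],[0,0,-0.14,0,0,0,-1],[0,0,-0.14,0,0,0,-1],[0,0,-0.14,0,0,0,-1]]

```text
time: 22.47
tool_pos: [0.5632, 0.0373, 0.2623]
tcp_rot: [2.981, -0.08, 0.932]
wrist_force: [-0.6, -0.1, -0.4]
width: 1.0
```

Request:
apply_moves:
  plan:
    - [[0,0,0,0,0,0,-1],[0,0,0,0,0,0,-1],[0,0,0,0,0,0,-1],[0,0,0,0,0,0,-1],[0,0,0,0,0,0,-1],[0,0,0,0,0,0,-1],[0,0,0,0,0,0,-1],[0,0,0,0,0,0,-1]]

```text
time: 23.13
tool_pos: [0.5631, 0.0373, 0.2619]
tcp_rot: [2.981, -0.08, 0.93]
wrist_force: [-0.2, 0.3, 0.1]
width: 0.999
```

Request:
apply_moves:
  plan:
    - [[0,0,0,0,0,0,-1],[0,0,0,0,0,0,-1],[0,0,0,0,0,0,-1],[0,0,0,0,0,0,-1],[0,0,0,0,0,0,-1],[0,0,0,0,0,0,-1],[0,0,0,0,0,0,-1],[0,0,0,0,0,0,-1]]

```text
time: 23.8
tool_pos: [0.563, 0.0373, 0.262]
tcp_rot: [2.981, -0.08, 0.93]
wrist_force: [-0.7, 0.4, 0.6]
width: 0.998
```

```bash
python3 -c "
from h import *
from workcell import read_camera
fr=[read_camera('scene') for _ in range(12)]
r=[f[175:245,280:340].astype(int) for f in fr]
print([int(np.abs(a-r[0]).max()) for a in r],[round(float(np.abs(a-r[0]).mean()),2) for a in r]); st()
for n in('scene','top'): cv2.imwrite(f'pics/{n}18.png',read_camera(n)[:,:,::-1])
crop('pics/scene18.png',280,175,60,70,10,'pics/b1.png')
crop('pics/top18.png',240,155,60,60,10,'pics/b2.png')"
```

```text
[0, 9, 12, 8, 5, 17, 16, 17, 17, 17, 16, 17] [0.0, 0.95, 0.97, 0.95, 0.91, 0.94, 1.0, 1.04, 1.06, 1.08, 1.06, 1.04]
t 24.4 tcp [0.5631 0.0373 0.2621] grasp [0.5523 0.0379 0.2777] q [ 0.06 -0.33  2.24 -0.11  0.64  1.76] F [ 0.  -0.2 -0.9] w 1.001
[[ 0.821 -0.054  0.568]
 [-0.044 -0.999 -0.032]
 [ 0.569  0.001 -0.822]]
```

View pics/b1.png

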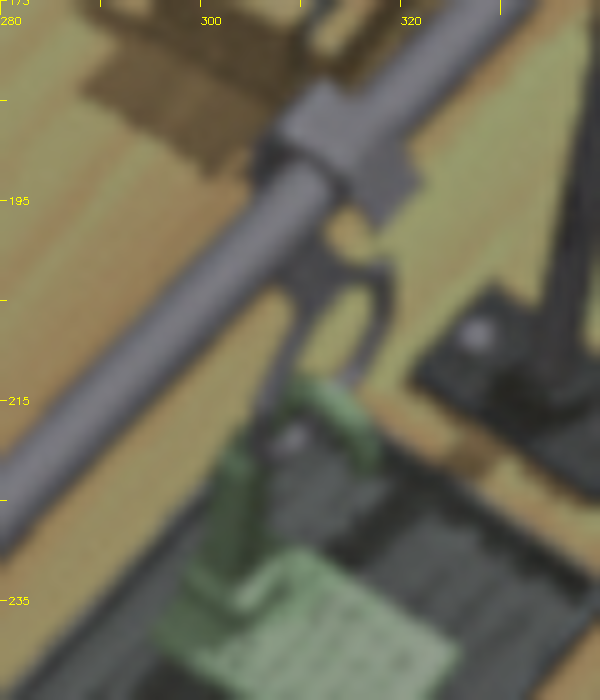

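View pics/scene18.png

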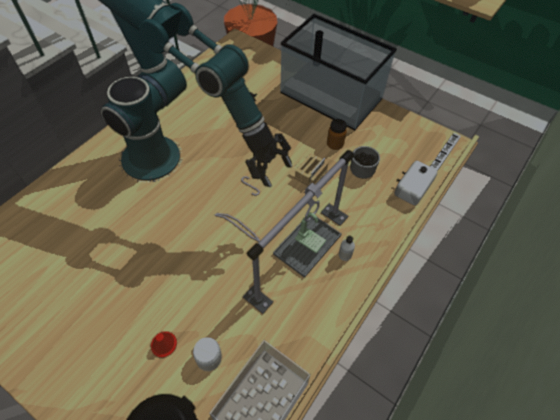

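View pics/top18.png

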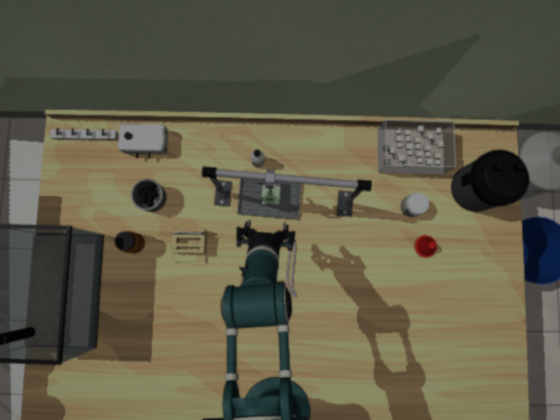

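```bash
python3 -c "
from fit import *
H=np.array([.684,.032,.1885])
obs=np.array([(326.0,240.0),(296,238)])
# rel hook: front +y foot corner top, back-left (-y) corner top
pts=[(.048,.028,-.137),(-.036,-.028,-.137)]
for psi in(-.06,.02): print(psi,proj('scene',hp(H,0,pts,psi)).round(1))
for x in (.676,.684):
  f=lambda v:(proj('scene',hp(np.array([x,.032,.1885]),v[0],pts,v[1]))-obs).ravel()
  r=least_squares(f,[0,0]);print(r.x,r.fun.round(1))
a=cv2.imread('pics/top0.png').astype(int);b=cv2.imread('pics/top18.png').astype(int)
for n,(x,y) in dict(jar=(128,242),cone=(426,246),pot=(148,195),shook=(243,288),tweez=(292,268),tub=(415,205),drops=(258,157)).items():
  print(n,np.abs(a-b)[y-12:y+12,x-12:x+12].mean().round(1))
"
```

```text
-0.06 [[327.3 241.8]
 [295.5 238.8]]
0.02 [[327.4 240.6]
 [295.5 239.8]]
[ 0.03315811 -0.03041695] [ 0.5  0.5 -1.4  0.8]
[-0.02542476 -0.01104493] [ 0.4  0.7 -1.4  0.7]
jar 4.9
cone 4.6
pot 3.8
shook 56.5
tweez 7.5
tub 7.5
drops 8.8
```

```bash
python3 -c "
from workcell import bot
print(bot.finish_job())"
```

```text
the job is handed in; nothing more can be done
None
```

The loop hanger is on the drip rail, and the scraper hangs by its hook from the hanger's bottom bar, over the tray. I handed the job in at about 24.5 s, with the gripper open and backed clear. No verdict came back, so what follows is from my last pictures.

**Hanger:** The hook is seated on the tube, close to the middle of the tray. Before the scraper went on, it leaned about 0.09 rad (limit 0.22). I did not measure the lean again with the scraper on it.

**Scraper:** Its hook is around the bottom bar, and it hangs upright to about 0.03 rad (limit 0.3). I don't have an exact position along or across the bar, because the bar's x is only known to about ±6 mm. Its yaw is up to 0.08 rad off the hanger's.

**Stillness:** Over 0.6 s of pictures, almost nothing changed beyond image noise. There was one faint, steady change, which could be a very slow drift.

**Bystanders:** Six of the seven show no shift in the top view compared with the start. The arm hid the S-hook there, but by eye it is in the same place in the scene view.

**Disagreement:** Some points differed between the two cameras by 5–10 mm, mostly around the rack. I handled this by looking again and using the wrist force when placing both parts.

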